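Restock the sample-tin feeder on a paint-shop counter

TASK

Push all the small sample tins on the counter, standing upright and in single file, in between the guide rails of the feeder lane, then swing the keeper bar shut across the mouth until it is fully home in its catch. Once the bar is shut, book the stock in: squeeze the clamped scanner's trigger fully home, hold it for about half a second and let it spring back. Leave everything else on the counter where it is.

Things in the scene. Friction and masses are not known exactly. Their poses are not given: they have to be found in the camera images.
- tin0: plain steel sample tin with a blank paper band and a pressed lid, upright cylinder 46 mm across and 50 mm high, 110 g (give or take a third); origin at the centre of its underside, z up its axis
- tin1: plain steel sample tin with a blank paper band and a pressed lid, upright cylinder 46 mm across and 50 mm high, 110 g (give or take a third); origin at the centre of its underside, z up its axis
- tin2: plain steel sample tin with a blank paper band and a pressed lid, upright cylinder 46 mm across and 50 mm high, 110 g (give or take a third); origin at the centre of its underside, z up its axis
- tin3: plain steel sample tin with a blank paper band and a pressed lid, upright cylinder 46 mm across and 50 mm high, 110 g (give or take a third); origin at the centre of its underside, z up its axis
- tin4: plain steel sample tin with a blank paper band and a pressed lid, upright cylinder 46 mm across and 50 mm high, 110 g (give or take a third); origin at the centre of its underside, z up its axis
- lane: feeder lane, fixed: two aluminium rails 18 mm high on the bare counter (no floor plate), inner faces 51 mm apart, room for five tins. Origin on the counter, mid-mouth, on the shut bar's line; x points INTO the lane, y to the left seen that way (the side away from the robot). Rails run from x = -10 to the end stop at x = 252 mm, flaring out before that to 88 mm apart at x = -45 mm
- lane_rod (a point): mouth end of a steel rod above the lane's middle, 62 mm up, running from here (x = 70 mm of the lane) to x = 265; underside 58, top 66 mm up. A wire hoop (legs at y = +-37 mm, as high) stands at x = 80 mm. So tins cannot be lowered in: they go in by the mouth, each pushing those before it
- keeper (a joint): keeper bar's angle about its upright hinge: 0 = shut across the mouth against its stop, growing as it swings out of the mouth; pi/2 = pointing along -x of the lane (out), 2.9 = fully open. Steel, 12 mm square, 30 to 42 mm above the counter, 96 mm from hinge to nose; stays where left
- catch_ball (a point): sprung ball of the keeper's catch, 36 mm up, on a housing at x = -23 to 2, y = 58 to 85 mm of the lane, 46 mm high. It stops the bar at about 0.22 rad; some 5 to 10 N at the handle takes the bar past it into the detent, below 0.02 rad
- keeper_handle (a point): grip point of the black upright pin on the bar, 70 mm above the counter; pin 14 mm across, from 42 to 85 mm above the counter, 66 mm from the hinge axis; with the bar shut it is at x = 0, y = 21 mm of the lane
- keeper_hinge (a point): on the keeper's upright hinge axis (x = 0, y = -45 mm of the lane), 36 mm above the counter; the post is 18 mm across and 48 mm high
- scanner: barcode scanner clamped on its side on a fixed stand; origin on the counter, x = where it looks (glass), y along the grip away from the head. Grip x = -15 to 11, y = -30 to 100, 37 to 67 mm up. Head x = -33 to 65, y = -73 to -27, top 76 mm up. Base plate 10 mm high, posts under the head and at y = 85 mm. Trigger: on the grip's x side, y = -20 to 22, face at x = 34 mm released
- trigger (a joint): angle of the scanner's sprung trigger about its upright pivot: 0 released, 0.35 rad squeezed fully home (face moved about 10 mm at the squeeze point); about 3.5 N at first and 8 N at the end; it springs back by itself
- squeeze (a point): fixed point midway between the grip's back (25 mm towards -x of the scanner) and the released trigger's face (25 mm towards +x), 10 mm along the scanner's y, 52 mm above the counter; pinch here from above along the scanner's x: 49 mm over both when released, 39 mm when squeezed
- fandeck: bystander: closed colour fan deck, 190 x 55 x 40 mm, long axis x; origin under its centre
- cards: bystander: small bound pack of colour cards, 85 x 55 x 20 mm, long axis x; origin under its centre
- putty: bystander: spatula lying flat beyond the lane, 240 mm long along its x axis, blade 65 mm wide; origin under its middle
- brush: bystander: paint brush lying flat, 180 mm long along its x axis, 42 mm wide, 20 mm high; origin under its middle
- bigtin: bystander: large tin 86 mm across and 105 mm high; too big for the lane; origin under its centre
- booklet: bystander: flat booklet 100 x 140 x 12 mm, long axis y; origin under its centre

How it is judged:
By the outcome, as a careful person would: the job done as asked, in the order asked, and still so for the second after the job is handed in, with the robot touching nothing.
Of tin0, tin1, tin2, tin3, tin4 only 3 to 5 are there at a start; the rules pass over those that are not, and their reading is None.
At some moment in a run one of tin0, tin1, tin2, tin3, tin4 may be knocked a few centimetres aside while the robot is not near it.
Once in a run the grip may slacken for a moment while it holds something.
It also fails if it takes over 210 s, if anything falls off the work surface, if the arm or the gripper's body presses on something with over 40 N, if the wrist force passes 120 N, or if a joint passes its speed limit or range.

ROBOT

A 6-joint arm with a two-finger parallel gripper is mounted at the origin on the work surface. World frame = base frame: x ahead of the robot, y to its left, z up, the work surface at z = 0. Lengths are in m, angles in rad, forces in N, time in s.
With the tool pointing down it reaches from about 0.25 to 0.725 m from the base axis. Payload 4 kg.
Tool frame: the origin (TCP) lies on the centre line of the jaws, within the pads' length; the fingertips stand 22 mm ahead of it and the grasp point (between the pads) lies 3 mm ahead of it (bot.tip_reach is the distance from the TCP to the fingertips, in m); z points along the fingers, y is the line along which they close (so a half turn about z gives the same grasp; the last joint's range is limited). The gripper opens to 85 mm and grips with 20 to 120 N. Pads are 22 mm wide; open, the fingers measure 114 mm over their backs; the gripper's body (76 mm by 85 mm) begins 54 mm behind the grasp point. The pads swing forward as they close: fully open they stand 13 mm farther back than shut.
Start: joints at [-1.142, 0.241, 0.005, 1.335, 0, 1.571], TCP at [0.208, -0.455, 0.253] pointing down, gripper open.
Joint ranges: [-2.72, 2.72], [-1.05, 1.87], [-1.09, 1.28], [-1.99, 2.15], [-1.42, 1.44], [-3.14, 3.14]. Speed limits (rad/s): [2.79, 2.79, 3.14, 3.14, 3.14, 3.14].

INTERFACE

Orientations are given as a unit quaternion [x, y, z, w].
In Python, from workcell import bot gives the robot as it stands. The module is installed in compiled form; this text tells all that it offers.
- The arm moves only by the tool apply_moves, never from a script. Its argument "commands" is a list of rows, each a list of 4 numbers: the shift along the tool's x, y, z scaled (see below), then the turn about the tool's z scaled (see below). In form: [[tx, ty, tz, roll], ...]. A call has exactly 5 rows; each row shifts and turns the commanded pose from where the row before left it, along the tool's axes as they then stand; what a row does not reach is not made up. The controller multiplies each number of a shift by 20 mm and each number of a turn by 60 degrees. A row lasts 1/12 s, in which the tool goes at most 41.7 mm and 7.16 degrees, less where a joint would pass 70% of its speed; a pose out of reach is approached as far as the arm can. A call with a number of a shift or a turn outside -1 to 1 is refused whole. A call with a gripper value outside its range is refused whole. "claw" is the closure, from 0 (fully open) to 1 (shut), set as the call begins (left out, the last holds). The fingers move at their own pace and stop on an object; the grip force is fixed at half the most. Time passes only in rows, so rows that do not move let the fingers close, or fill a call up. It gives the time, the measured TCP pose, the force, the opening and the grip force at its end, in the units of the state.
- bot.get_obs(): the state, without advancing time (a new reading comes with each control period).
- bot.camera(name): name is "scene" or "top" or "wrist"; returns a dict with "image" (480x640x3 uint8, blue, green, red), "camera_matrix" (3x3 intrinsics, pixels), "R" (3x3) and "t" (3): a world point X has camera coordinates R X + t. Camera axes: x right, y down, z forward; pixel columns grow to the right and rows downward; lengths in m; the calibration is good to about 2 mm. A picture is of the moment at which its call begins. There is no depth.
- bot.job_done(): hands the job in; it is judged then, once.
The state is a dict: "clock": time; "joint_pos": joint angles; "joint_vel": joint speeds; "tau": joint torques, N m; "eef_pos": TCP position; "tool_rot": TCP orientation; "ft_force": force on the tool from outside, world axes, zero at the start; "ft_torque": the same for the moment, N m; "grip_width": finger opening in m; "grasp_force": force on a finger pad.
Only numpy, scipy, OpenCV 4.12 (cv2) and the standard library are available. Lean on these libraries where they do the work, as an engineer would, in place of code of your own. Each camera call takes 0.05 s, during which the arm holds its last target. There are 200 camera calls.

## Working session

There is one attempt and no reset: what is moved stays moved. The work goes in short steps, Python scripts to look and compute and a tool call to move; the robot and the scene stay as the last step left them, time stands still between calls to the robot, and variables do not carry over. Pictures are saved under pics/ and viewed, at most 14 in all, crops included, and the job is handed in when it is done.

Besides the shell and the picture viewer there is one more tool, called as name(argument=value, ...) on one line, values as JSON. apply_moves: Moves the arm, as the interface text tells. Shifts and turns lie within -1 to 1; 1 stands for 20 mm of shift or 60 degrees of turn. Its arguments: {"type":"object","properties":{"commands":{"type":"array","items":{"type":"array","items":{"type":"number","minimum":-1,"maximum":1}}},"claw":{"type":"number"}},"required":["commands"]}

```bash
mkdir -p pics
cat > h.py <<'E'
import numpy as np, cv2
from workcell import bot
def cast(c,u,v,z):
    K,R,t=map(np.array,(c["camera_matrix"],c["R"],c["t"]))
    d=R.T@np.linalg.solve(K,np.array([u,v,1.0])); o=-R.T@t
    return o+d*(z-o[2])/d[2]
def proj(c,X):
    p=np.array(c["camera_matrix"])@(np.array(c["R"])@np.array(X)+np.array(c["t"])); return p[:2]/p[2]
def tri(c1,p1,c2,p2):
    P=[np.array(c["camera_matrix"])@np.c_[c["R"],c["t"]] for c in (c1,c2)]
    X=cv2.triangulatePoints(P[0],P[1],np.array(p1,float).reshape(2,1),np.array(p2,float).reshape(2,1)); return (X[:3]/X[3]).ravel()
def snap(n,f):
    c=bot.camera(n); cv2.imwrite(f"pics/{f}.png",c["image"]); np.save(f"pics/{f}.npy",c,allow_pickle=True); return c
def load(f): return np.load(f"pics/{f}.npy",allow_pickle=True).item()
E
python3 - <<'E'
from h import *
for n in("top","scene","wrist"):
    c=snap(n,n+"0"); print(n,np.round(-np.array(c["R"]).T@c["t"],3))
o=bot.get_obs();print(o["eef_pos"],o["tool_rot"],o["grip_width"],o["clock"])
E
```

```text
top [0.395 0.075 1.408]
scene [1.054 0.704 0.85 ]
wrist [ 0.268 -0.427  0.372]
[ 0.20768491 -0.4543206   0.2526135 ] [ 9.77109531e-01  2.12735262e-01 -1.86395142e-04 -7.99166896e-04] 0.08529959767030701 0.15
```

View pics/top0.png

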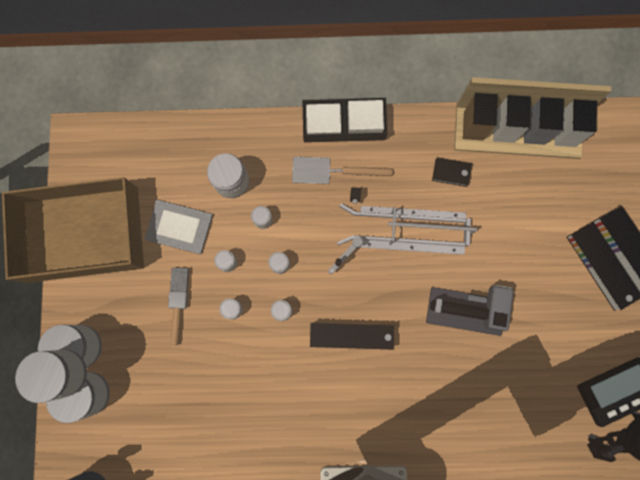

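View pics/scene0.png

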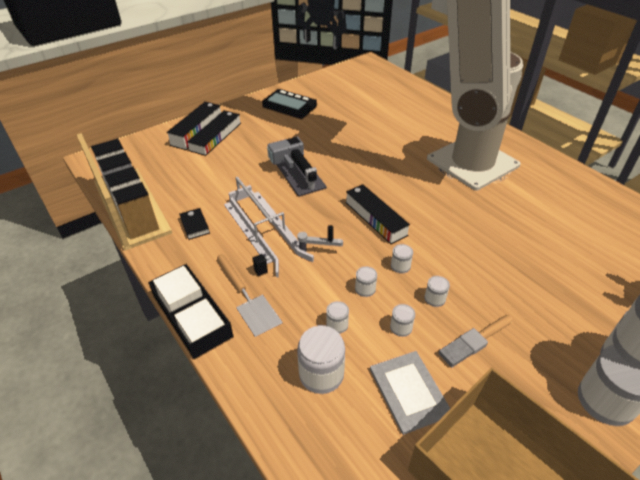

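The top view shows five tins at about (262,216), (226,260), (279,262), (231,309) and (282,310). The lane mouth is near (350,226), the keeper hinge near (357,243) with the bar nose near (335,268), and the scanner near (468,308).

Run:
```python
from h import *
a,b=load("top0"),load("scene0")
im=a["image"][150:345,205:525]; cv2.imwrite("pics/c1.png",cv2.resize(im,None,fx=2.5,fy=2.5,interpolation=cv2.INTER_CUBIC))
im=b["image"][130:350,170:460]; cv2.imwrite("pics/c2.png",cv2.resize(im,None,fx=2.7,fy=2.7,interpolation=cv2.INTER_CUBIC))
# tins: low-saturation blobs
def tins(c,box,amax):
    h=cv2.cvtColor(c["image"],cv2.COLOR_BGR2HSV); m=((h[...,1]<60)&(h[...,2]>95)).astype(np.uint8)
    n,l,s,ce=cv2.connectedComponentsWithStats(m); 
    return [(s[i].tolist(),ce[i].round(1).tolist()) for i in range(1,n) if 120<s[i][4]<amax and box[0]<ce[i][0]<box[1] and box[2]<ce[i][1]<box[3]]
for r in tins(a,(205,300,200,330),900): print("T",r,cast(a,*r[1],.05).round(4))
for r in tins(b,(320,460,230,345),1200): print("S",r,cast(b,*r[1],.03).round(4))
```

```text
T ([251, 206, 21, 23, 354], [261.1, 216.5]) [0.6631 0.219  0.05  ]
T ([215, 250, 22, 22, 352], [224.9, 260.4]) [0.5626 0.3031 0.05  ]
T ([269, 252, 21, 22, 352], [278.8, 262.3]) [0.5553 0.1793 0.05  ]
T ([220, 299, 21, 20, 357], [230.1, 308.5]) [0.4525 0.2912 0.05  ]
T ([271, 300, 21, 21, 349], [281.1, 310.0]) [0.4466 0.1754 0.05  ]
S ([390, 226, 18, 17, 155], [398.6, 234.4]) [0.4031 0.1176 0.03  ]
S ([391, 245, 22, 28, 479], [401.5, 258.0]) [0.4507 0.1791 0.03  ]
S ([355, 267, 22, 29, 521], [365.6, 280.9]) [0.5602 0.1832 0.03  ]
S ([425, 276, 24, 30, 548], [436.6, 290.6]) [0.4564 0.2947 0.03  ]
S ([391, 305, 24, 31, 599], [402.1, 319.7]) [0.5677 0.3072 0.03  ]
```

View pics/c1.png

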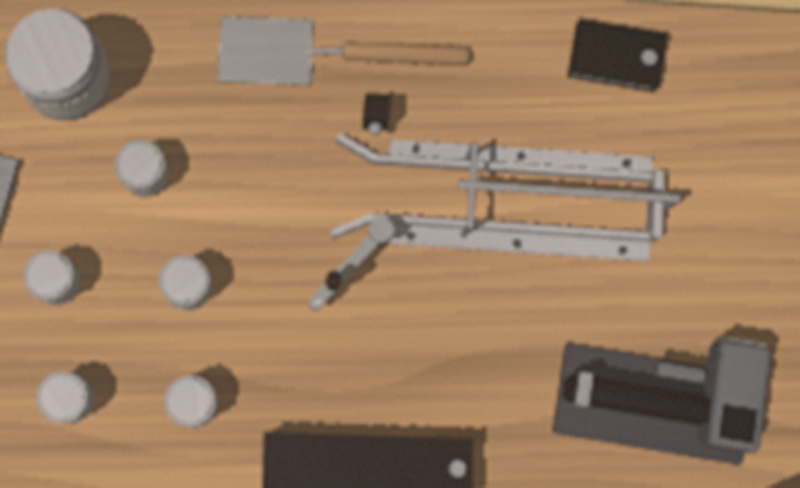

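View pics/c2.png

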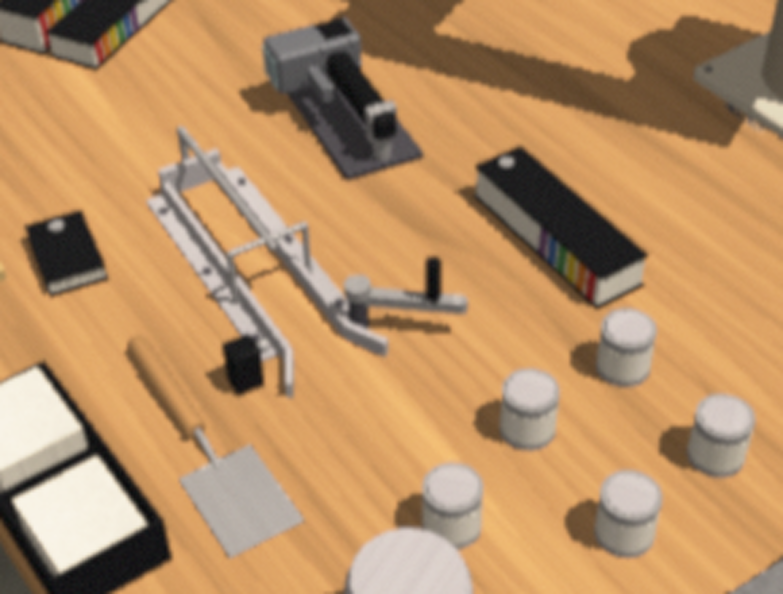

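The crops show the hinge top at c1 (383,228), the handle top at (333,280), and the rod from (460,184) to (685,196). The scanner head top spans (717,340) to (772,345) and (709,443) to (764,450). In c2 (scene) the handle top is at (433,260), the hinge top at (358,285) and the rod mouth end at (230,258).

Run:
```python
from h import *
a,b=load("top0"),load("scene0")
T=lambda x,y:(205+(x+.5)/2.5-.5,150+(y+.5)/2.5-.5); S=lambda x,y:(170+(x+.5)/2.7-.5,130+(y+.5)/2.7-.5)
for n,p,q,z in [("hinge",(383,228),(358,285),.048),("handle",(333,280),(433,260),.085),("rod",(460,184),(229,256),.066),("rodend",(688,193),(182,130),.066)]:
    print(n,"tri",tri(a,T(*p),b,S(*q)).round(4),"top",cast(a,*T(*p),z)[:2].round(4),"sc",cast(b,*S(*q),z)[:2].round(4))
h=cast(a,*T(383,228),.048); r0=cast(a,*T(460,184),.066); r1=cast(a,*T(686,195),.066)
for nm,A,B,z in [("nearrail",(385,218),(648,236),.018),("farrail",(385,160),(650,177),.018)]:
    A,B=cast(a,*T(*A),z),cast(a,*T(*B),z); d=(B-A)[:2]; print(nm,A[:2].round(4),B[:2].round(4),"len",np.linalg.norm(d).round(4),"yaw",np.degrees(np.arctan2(d[1],d[0])).round(2))
d=(r1-r0)[:2]; print("rod len",np.linalg.norm(d),"yaw",np.degrees(np.arctan2(d[1],d[0])))
for p in [(717,340),(772,345),(764,450),(709,443)]: print("head",cast(a,*T(*p),.076)[:2].round(4))
for p in [(566,342),(553,432),(741,464)]: print("base",cast(a,*T(*p),.01)[:2].round(4))
# tin refine: tri with lid centres
for p in [((261.1,216.5),(337,311)),((224.9,260.4),(403,312)),((278.8,262.3),(366.3,274)),((230.1,308.5),(437,283)),((281.1,310),(402,252))]: print("tin",tri(a,p[0],b,p[1]).round(4))
w=load("wrist0");print(w["camera_matrix"]);print(np.round(w["R"],3))
```

```text
hinge tri [ 0.6    -0.0025  0.0482] top [ 0.6007 -0.0032] sc [ 0.5989 -0.0016]
handle tri [0.5504 0.0441 0.084 ] top [0.5494 0.0449] sc [0.5522 0.0437]
rod tri [ 0.6533 -0.0848  0.0463] top [ 0.6368 -0.0734] sc [ 0.6778 -0.0824]
rodend tri [ 0.6212 -0.2784  0.0583] top [ 0.6233 -0.2788] sc [ 0.6218 -0.2637]
nearrail [ 0.6147 -0.0071] [ 0.5917 -0.2518] len 0.2458 yaw -95.38
farrail [ 0.6702 -0.0089] [ 0.6476 -0.257 ] len 0.2491 yaw -95.21
rod len 0.2041215871709488 yaw -94.28204765094135
head [ 0.489  -0.2935]
head [ 0.4835 -0.3415]
head [ 0.3919 -0.328 ]
head [ 0.3989 -0.2806]
base [ 0.495 -0.172]
base [ 0.4122 -0.1559]
base [ 0.3795 -0.3262]
tin [0.6652 0.2193 0.0423]
tin [0.5632 0.3032 0.0475]
tin [0.5559 0.1794 0.0462]
tin [0.4532 0.2907 0.0486]
tin [0.4471 0.1755 0.0443]
[[422.94644593   0.         323.56384014]
 [  0.         422.94644593 238.94084944]
 [  0.           0.           1.        ]]
[[ 0.416 -0.91  -0.002]
 [-0.877 -0.402  0.262]
 [-0.239 -0.107 -0.965]]
```

apply_moves(commands=[[0,0,0,-0.11],[0,0,0,-0.11],[0,0,0,-0.11],[0,0,0,-0.11],[0,0,0,-0.11]], claw=0)

```text
clock: 0.57
eef_pos: [0.2078, -0.4545, 0.2529]
tool_rot: [0.875, 0.484, 0.0, -0.0]
ft_force: [0.6, 1.0, 0.4]
grip_width: 0.0857
grasp_force: 0.0
```

Run:
```python
from h import *
o=bot.get_obs();print(o)
```

```text
{'clock': 0.5667, 'joint_pos': array([-1.14199214e+00,  2.40930159e-01,  4.40249110e-03,  1.33516405e+00,
        2.04211043e-05,  9.89146736e-01]), 'joint_vel': array([ 2.84895602e-04,  2.62235398e-05,  1.12857263e-03, -2.20351382e-03,
       -1.74567895e-03, -1.36765174e+00]), 'tau': array([ 4.61209856e-04, -3.72230172e+01,  2.52556586e+01,  8.40891822e-03,
       -2.37177219e-04,  1.13832079e+00]), 'eef_pos': array([ 0.20778827, -0.45449157,  0.25291303]), 'tool_rot': array([ 8.75064595e-01,  4.84005945e-01,  4.43617124e-05, -4.45611292e-04]), 'ft_force': array([0.60276142, 0.98250276, 0.44814986]), 'ft_torque': array([ 0.04683113, -0.04477191, -0.01522249]), 'grasp_force': 0.0, 'grip_width': 0.08573512780832841}
```

apply_moves(commands=[[0,0,0,-0.0977],[0,0,0,-0.0977],[0,0,0,-0.0977],[0,0,0,-0.0977],[0,0,0,-0.0977]])

```text
clock: 0.98
eef_pos: [0.2078, -0.4545, 0.2529]
tool_rot: [0.724, 0.689, 0.0, -0.0]
ft_force: [0.2, -0.2, -0.1]
grip_width: 0.0853
grasp_force: 0.0
```

apply_moves(commands=[[0,0,0,-0.0977],[0,0,0,-0.0977],[0,0,0,-0.0977],[0,0,0,-0.0977],[0,0,0,-0.0977]])

```text
clock: 1.4
eef_pos: [0.2078, -0.4545, 0.2529]
tool_rot: [0.526, 0.85, 0.0, -0.0]
ft_force: [0.0, 0.6, 0.1]
grip_width: 0.0856
grasp_force: 0.0
```

apply_moves(commands=[[0,0,0,-0.0977],[0,0,0,-0.0977],[0,0,0,-0.0977],[0,0,0,-0.0977],[0,0,0,-0.0977]])

```text
clock: 1.82
eef_pos: [0.2078, -0.4545, 0.2529]
tool_rot: [0.294, 0.956, 0.0, -0.0]
ft_force: [-0.3, 0.3, 0.4]
grip_width: 0.0852
grasp_force: 0.0
```

apply_moves(commands=[[0,0,0,-0.0977],[0,0,0,-0.0977],[0,0,0,-0.0977],[0,0,0,-0.0977],[0,0,0,-0.0977]])

```text
clock: 2.23
eef_pos: [0.2078, -0.4545, 0.2529]
tool_rot: [0.043, 0.999, 0.0, -0.0]
ft_force: [0.2, -0.2, 0.3]
grip_width: 0.0856
grasp_force: 0.0
```

```bash
cat >> h.py <<'E'
YAW=-95.2
def go(x,y,z,verbose=True):
    o=bot.get_obs(); q=o["tool_rot"]
    from scipy.spatial.transform import Rotation as Ro
    M=Ro.from_quat(q).as_matrix(); d=M.T@(np.array([x,y,z])-o["eef_pos"])
    print("tool mm",(d*1000).round(1),"units",(d/.02).round(2),"phi",np.degrees(np.arctan2(M[1,0],M[0,0])).round(2))
E
python3 - <<'E'
from h import *
go(.60,.0,.25)
w=bot.camera("wrist");o=bot.get_obs();print(-np.array(w["R"]).T@w["t"]-o["eef_pos"],np.round(np.array(w["R"])[2],3))
E
```

```text
tool mm [-352.   486.3    3.1] units [-17.6   24.32   0.16] phi 175.1
[-0.06544022  0.00544792  0.11985239] [ 0.258 -0.022 -0.966]
```

apply_moves(commands=[[-0.7,0.97,0,0],[-0.7,0.97,0,0],[-0.7,0.97,0,0],[-0.7,0.97,0,0],[-0.7,0.97,0,0]])

```text
clock: 2.7
eef_pos: [0.2868, -0.3635, 0.253]
tool_rot: [0.047, 0.999, 0.0, -0.0]
ft_force: [0.3, -0.0, -0.5]
grip_width: 0.0856
grasp_force: 0.0
```

apply_moves(commands=[[-0.7,0.97,0,0],[-0.7,0.97,0,0],[-0.7,0.97,0,0],[-0.7,0.97,0,0],[-0.7,0.97,0,0]])

```text
clock: 3.12
eef_pos: [0.3653, -0.2731, 0.2531]
tool_rot: [0.046, 0.999, 0.0, -0.0]
ft_force: [-0.2, 0.1, -0.1]
grip_width: 0.0854
grasp_force: 0.0
```

apply_moves(commands=[[-0.7,0.97,0,0],[-0.7,0.97,0,0],[-0.7,0.97,0,0],[-0.7,0.97,0,0],[-0.7,0.97,0,0]])

```text
clock: 3.53
eef_pos: [0.4439, -0.1828, 0.2531]
tool_rot: [0.046, 0.999, 0.0, -0.0]
ft_force: [0.3, -0.5, -0.1]
grip_width: 0.0855
grasp_force: 0.0
```

Run:
```python
from h import *
snap("wrist","ws"); go(.60,.0,.25)
```

```text
tool mm [-136.9  193.2    3.8] units [-6.85  9.66  0.19] phi 174.89
```

apply_moves(commands=[[-0.7,0.97,0,0],[-0.7,0.97,0,0],[-0.7,0.97,0,0],[-0.7,0.97,0,0],[-0.7,0.97,0,0]])

```text
clock: 4.0
eef_pos: [0.5223, -0.0928, 0.253]
tool_rot: [0.046, 0.999, 0.0, -0.0]
ft_force: [-0.8, -0.0, -0.9]
grip_width: 0.0856
grasp_force: 0.0
```

apply_moves(commands=[[-0.7,0.97,0,0],[-0.7,0.97,0,0],[-0.7,0.97,0,0],[-0.7,0.97,0,0],[0,0,0,0]])

```text
clock: 4.42
eef_pos: [0.5867, -0.0184, 0.2523]
tool_rot: [0.044, 0.999, 0.001, 0.0]
ft_force: [-0.0, -0.8, 1.3]
grip_width: 0.0854
grasp_force: 0.0
```

Run:
```python
from h import *
snap("wrist","wl"); go(.60,.0,.25); print(bot.get_obs()["joint_pos"])
```

```text
tool mm [-12.8  21.1   2.3] units [-0.64  1.06  0.11] phi 174.88
[-3.40361828e-02  4.14844111e-01  2.48373887e-01  1.40545268e+00
  1.01717937e-04  5.52483974e-02]
```

View pics/ws.png

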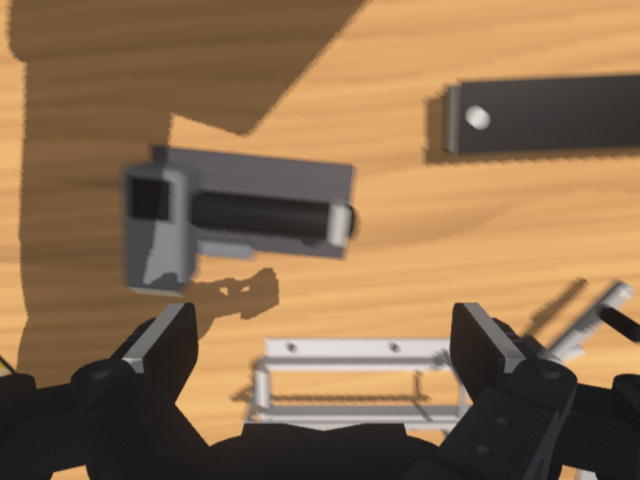

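View pics/wl.png

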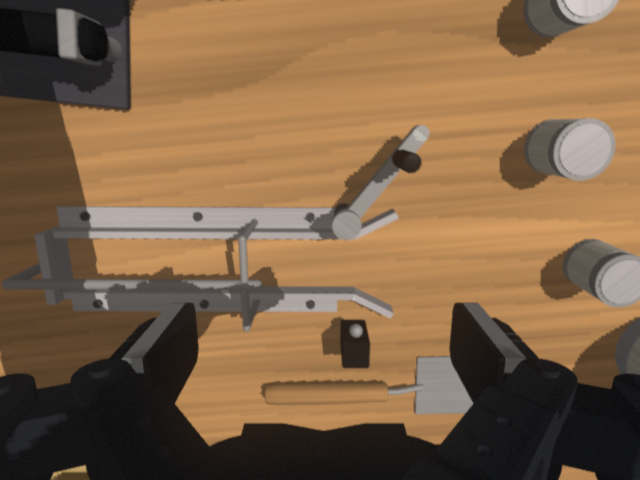

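The wrist view puts the hinge top at (347,224), the handle top at about (408,160), the near rail wall at rows 230–238, the far rail at 286–292 and the catch ball at (356,330). The rod mouth is at (260,284). The earlier view (ws) shows the scanner grip and its trigger plate at (225,250).

Run:
```python
from h import *
c=load("wl"); g=cv2.cvtColor(c["image"],cv2.COLOR_BGR2GRAY)
for u in (120,285,325): print(u,"near",g[222:244,u].tolist(),"far",g[280:314,u].tolist())
P=lambda n,u,v,z: print(n,cast(c,u,v,z)[:2].round(4))
P("hinge",347,222,.048);P("handletop",408,160,.085);P("ball",356,330,.046)
for z in(.058,.062,.066): P("rodmouth",260,284,z)
a=load("top0"); print("hinge tri",tri(a,(358.2,241.2),c,(347,222)).round(4))
I=c["image"]; cv2.imwrite("pics/c3.png",cv2.resize(I[190:350,200:440],None,fx=3.3,fy=3.3,interpolation=cv2.INTER_CUBIC))
s=load("ws")["image"]; cv2.imwrite("pics/c4.png",cv2.resize(s[130:310,110:370],None,fx=3,fy=3,interpolation=cv2.INTER_CUBIC))
```

```text
120 near [173, 172, 174, 175, 169, 147, 115, 102, 110, 139, 167, 177, 178, 178, 177, 169, 150, 146, 151, 151, 152, 152] far [111, 127, 137, 135, 123, 100, 77, 75, 74, 74, 76, 75, 80, 84, 90, 89, 91, 91, 91, 91, 90, 90, 90, 88, 88, 88, 88, 87, 89, 89, 87, 79, 77, 77]
285 near [168, 169, 167, 171, 172, 162, 130, 104, 98, 110, 143, 165, 170, 169, 169, 169, 161, 157, 158, 162, 163, 163] far [145, 142, 142, 141, 141, 136, 119, 102, 98, 97, 97, 97, 104, 129, 153, 163, 165, 163, 164, 165, 167, 166, 165, 166, 166, 165, 167, 170, 171, 171, 167, 160, 149, 145]
325 near [91, 91, 90, 91, 91, 90, 83, 78, 77, 80, 84, 88, 89, 90, 88, 90, 93, 118, 149, 159, 160, 157] far [144, 144, 145, 146, 145, 140, 124, 104, 97, 98, 98, 97, 95, 123, 154, 166, 169, 168, 168, 168, 167, 166, 166, 167, 168, 169, 168, 169, 169, 170, 167, 159, 148, 145]
hinge [ 0.596  -0.0007]
handletop [0.5487 0.0418]
ball [6.907e-01 1.000e-04]
rodmouth [ 0.6377 -0.0734]
rodmouth [ 0.6363 -0.0726]
rodmouth [ 0.6348 -0.0718]
hinge tri [ 0.5987 -0.0028  0.048 ]
```

View pics/c3.png

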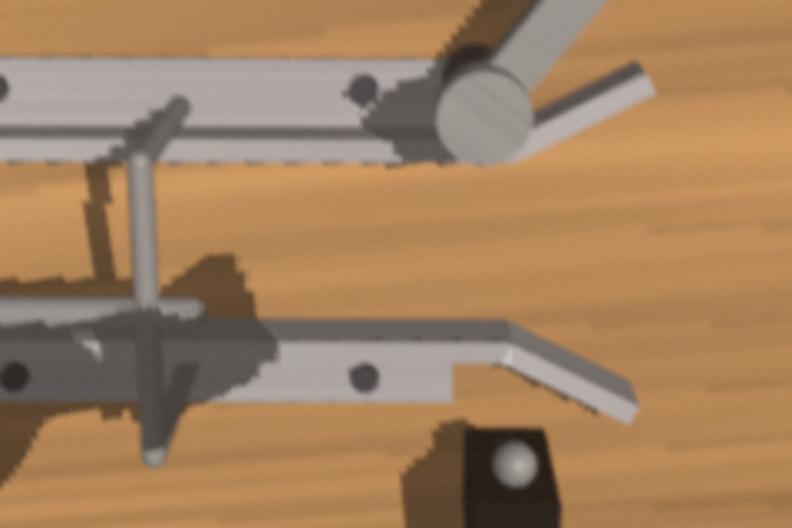

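View pics/c4.png

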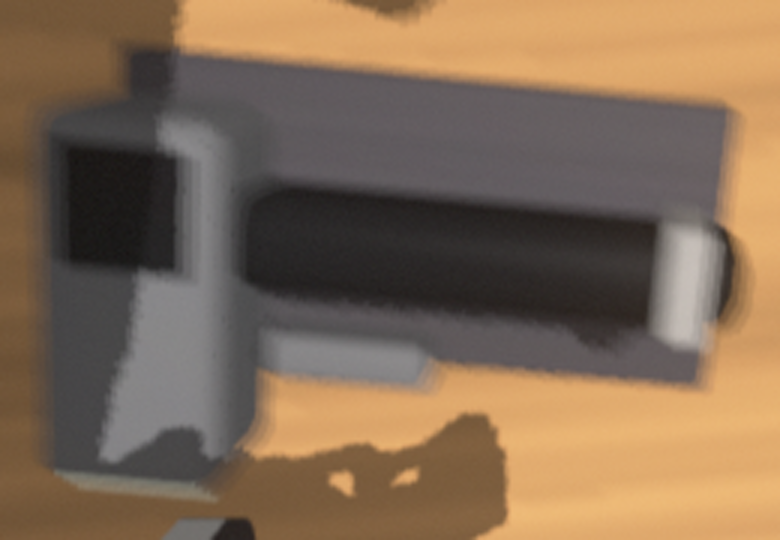

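Crop c3 gives the near rail's inner top edge at row ~237.8, the far rail's foot at row 286 and its top at 292.8 (u=285). c4 gives the scanner trigger face's outer edge and the grip ends.

Run:
```python
from h import *
c=load("wl");a=load("top0")
n1,n2,f1,f2=[cast(c,*p)[:2] for p in [(285,237.8,.018),(120,237.5,.018),(285,292.8,.018),(325,293,.018)]]
f0=cast(c,285,286,0)[:2]; e=cast(c,200+510/3.3,190+345/3.3,.018)[:2]  # far flare bend x=-10
t=n2-n1; yaw=np.degrees(np.arctan2(t[1],t[0])); print("yaw",yaw, "near",n1,n2,"far",f1,f0,"bend",e)
yw=np.radians(-95.2); xl=np.array([np.cos(yw),np.sin(yw)]); yl=np.array([-xl[1],xl[0]])
print("gap",(f1-n1)@yl,(f0-n1)@yl)
h=cast(c,347,224.8,.048)[:2]; ht=cast(a,358.2,241.2,.048)[:2]
print("mid y (world x at y=..)",(n1+f1)/2,"hinge->y",h+.045*yl,ht+.045*yl,"bend->orig x", (e+.01*xl)@xl,"hinge x",h@xl,ht@xl, "ylane mid",((n1+f1)/2)@yl,"hinge y",h@yl+.045,ht@yl+.045)
# top image rails
# ws scanner
s=load("ws"); Q=lambda x,y,z: cast(s,110+x/3,130+y/3,z)[:2].round(4)
print("head corners", Q(50,475,.076),Q(215,487,.076))
print("trigger outer edge ends",Q(262,372,.06),Q(430,386,.06), "grip axis", Q(260,240,.067),Q(640,265,.067),"base",Q(128,52,.01),Q(728,105,.01),Q(705,385,.01))
```

```text
yaw -95.20555107378581 near [ 0.6121508  -0.05407299] [ 0.59919231 -0.19631017] far [ 0.66293144 -0.05980364] [ 0.66332948 -0.06142395] bend [0.6701668  0.00226376]
gap 0.0510910329118445 0.0516342853962196
mid y (world x at y=..) [ 0.63754112 -0.05693831] hinge->y [ 0.64307705 -0.00490424] [ 0.6448204  -0.00791722] bend->orig x -0.05299338913900888 hinge x -0.053399680791588466 -0.05055710115360199 ylane mid 0.6400777212282042 hinge y 0.640874885014411 0.6428841340782163
head corners [ 0.4823 -0.335 ] [ 0.4893 -0.2945]
trigger outer edge ends [ 0.465  -0.2831] [ 0.4728 -0.2405] grip axis [ 0.4296 -0.2754] [ 0.4444 -0.1833] base [ 0.3828 -0.3215] [ 0.413  -0.1554] [ 0.4952 -0.1685]
```

```bash
cat >> h.py <<'E'
yw=np.radians(YAW); XL=np.array([np.cos(yw),np.sin(yw)]); YL=np.array([-XL[1],XL[0]])
def L(X,Y): return XL*(X-.052)+YL*(Y+.6405)
def lane(p): p=np.array(p)[:2]; return np.array([p@XL+.052,p@YL-.6405]).round(4)
def tins():
    c=bot.camera("top"); h=cv2.cvtColor(c["image"],cv2.COLOR_BGR2HSV); m=((h[...,1]<60)&(h[...,2]>95)).astype(np.uint8)
    n,l,s,ce=cv2.connectedComponentsWithStats(m)
    for i in range(1,n):
        if 120<s[i][4]<900 and 200<ce[i][0]<350 and 195<ce[i][1]<345: print("tin",s[i].tolist(),cast(c,*ce[i],.047)[:2].round(4))
def st(): o=bot.get_obs(); print("lane",lane(o["eef_pos"]),"z",o["eef_pos"][2].round(4),"w",round(o["grip_width"],4),"t",o["clock"])
E
python3 - <<'E'
from h import *
print("ball",lane(cast(load("wl"),356,330,.036)),"rod",lane((.6365,-.0732)),"handle",lane((.5495,.0435)))
tins(); go(.556,.1795,.12)
E
```

```text
ball [-0.0115  0.0525] rod [0.0672 0.    ] handle [-0.0411 -0.0972]
tin [251, 206, 21, 23, 357] [0.6636 0.2191]
tin [215, 250, 22, 22, 360] [0.5629 0.3032]
tin [269, 252, 21, 22, 349] [0.5557 0.1798]
tin [220, 299, 22, 20, 359] [0.4525 0.2915]
tin [271, 300, 21, 21, 348] [0.4467 0.1758]
tool mm [ 46.3 197.1 132.5] units [2.32 9.85 6.62] phi 174.82
```

apply_moves(commands=[[0.23,0.985,0.66,0],[0.23,0.985,0.66,0],[0.23,0.985,0.66,0],[0.23,0.985,0.66,0],[0.23,0.985,0.66,0]])

```text
clock: 4.93
eef_pos: [0.5697, 0.0781, 0.1869]
tool_rot: [0.047, 0.999, -0.0, -0.0]
ft_force: [0.3, -0.0, -0.8]
grip_width: 0.0856
grasp_force: 0.0
```

apply_moves(commands=[[0.23,0.985,0.66,0],[0.23,0.985,0.66,0],[0.23,0.985,0.66,0],[0.23,0.985,0.66,0],[0.23,0.985,0.66,0]])

```text
clock: 5.35
eef_pos: [0.556, 0.1783, 0.121]
tool_rot: [0.047, 0.999, -0.0, -0.0]
ft_force: [0.5, 0.0, -0.0]
grip_width: 0.0855
grasp_force: 0.0
```

apply_moves(commands=[[0,0,0,0],[0,0,0,0],[0,0,0,0],[0,0,0,0],[0,0,0,0]])

```text
clock: 5.77
eef_pos: [0.5574, 0.1778, 0.1223]
tool_rot: [0.046, 0.999, 0.0, 0.001]
ft_force: [0.2, 0.4, -0.3]
grip_width: 0.0856
grasp_force: 0.0
```

Run:
```python
from h import *
st(); go(.556,.1795,.039)
```

```text
lane [-0.1755 -0.1015] z 0.1223 w 0.0856 t 5.7667
tool mm [ 1.7  1.6 83.3] units [0.08 0.08 4.17] phi 174.69
```

apply_moves(commands=[[0.08,0.08,0.83,0],[0,0,0.83,0],[0,0,0.83,0],[0,0,0.83,0],[0,0,0.83,0]])

```text
clock: 6.18
eef_pos: [0.5559, 0.1799, 0.0384]
tool_rot: [0.046, 0.999, 0.0, 0.001]
ft_force: [0.4, 0.2, -0.0]
grip_width: 0.0853
grasp_force: 0.0
```

apply_moves(commands=[[0,0,0,0],[0,0,0,0],[0,0,0,0],[0,0,0,0],[0,0,0,0]], claw=1)

```text
clock: 6.6
eef_pos: [0.5567, 0.1809, 0.0402]
tool_rot: [0.045, 0.999, 0.001, 0.002]
ft_force: [-0.5, -0.2, 3.3]
grip_width: 0.0445
grasp_force: 61.5
```

apply_moves(commands=[[0,0,0,0],[0,0,0,0],[0,0,0,0],[0,0,-0.2,0],[0,0,-0.2,0]])

```text
clock: 7.02
eef_pos: [0.5546, 0.1805, 0.0463]
tool_rot: [0.045, 0.999, -0.0, -0.001]
ft_force: [0.6, -0.7, -1.7]
grip_width: 0.0444
grasp_force: 61.4
```

Run:
```python
from h import *
st(); print(bot.get_obs()["grasp_force"]); go(*L(-.10,0),.058);go(*L(-.02,0),.040)
```

```text
lane [-0.1781 -0.1045] z 0.0463 w 0.0444 t 7.0167
61.409218311309814
tool mm [-104.5  -78.1  -11.8] units [-5.22 -3.9  -0.59] phi 174.81
tool mm [-104.5 -158.1    6.2] units [-5.22 -7.9   0.31] phi 174.81
```

apply_moves(commands=[[-0.95,-0.65,0,0],[-0.95,-0.65,0,0],[-0.95,-0.65,0,0],[-0.95,-0.65,0,0],[-0.95,-0.65,0,0]])

```text
clock: 7.43
eef_pos: [0.6441, 0.1067, 0.0461]
tool_rot: [0.045, 0.999, -0.0, -0.001]
ft_force: [1.3, 1.2, -0.9]
grip_width: 0.0446
grasp_force: 61.4
```

apply_moves(commands=[[-0.47,-0.6,0,0],[0,-0.9,0,0],[0,-0.9,0,0],[0,-0.9,0,0],[0,-0.8,0,0]])

```text
clock: 7.85
eef_pos: [0.6449, 0.0237, 0.0459]
tool_rot: [0.045, 0.999, -0.0, -0.001]
ft_force: [0.3, -0.6, -0.2]
grip_width: 0.0442
grasp_force: 61.4
```

apply_moves(commands=[[0,-0.5,0,0],[0,0,0,0],[0,0,0,0],[0,0,0,0],[0,0,0,0]])

```text
clock: 8.27
eef_pos: [0.6451, 0.016, 0.0464]
tool_rot: [0.045, 0.999, 0.0, 0.0]
ft_force: [0.2, 0.3, -0.9]
grip_width: 0.045
grasp_force: 45.6
```

Run:
```python
from h import *
st(); go(*L(-.02,0),.040)
```

```text
lane [-0.0224  0.0005] z 0.0464 w 0.045 t 8.2667
tool mm [ 0.5 -2.4  6.4] units [ 0.02 -0.12  0.32] phi 174.89
```

apply_moves(commands=[[0,0,0.1,0],[0,0,0.1,0],[0,0,0.1,0],[0,0,0,0],[0,0,0,0]])

```text
clock: 8.68
eef_pos: [0.645, 0.0152, 0.0402]
tool_rot: [0.045, 0.999, 0.0, 0.0]
ft_force: [-0.2, 0.9, -0.9]
grip_width: 0.0446
grasp_force: 62.8
```

apply_moves(commands=[[0,0,0,0],[0,0,0,0],[0,0,0,0],[0,0,0,0],[0,0,0,0]], claw=0)

```text
clock: 9.1
eef_pos: [0.645, 0.0148, 0.0403]
tool_rot: [0.045, 0.999, -0.0, 0.0]
ft_force: [-0.1, -0.0, 0.9]
grip_width: 0.0854
grasp_force: 0.0
```

apply_moves(commands=[[0,0,-0.6,0],[0,0,-0.8,0],[0,0,-0.8,0],[0,0,-0.8,0],[0,0,0,0]])

```text
clock: 9.52
eef_pos: [0.6477, 0.0149, 0.1053]
tool_rot: [0.045, 0.999, 0.0, 0.004]
ft_force: [1.4, 0.0, 0.3]
grip_width: 0.0856
grasp_force: 0.0
```

Run:
```python
from h import *
st(); go(*L(-.07,0),.1); go(*L(-.07,0),.037)
c=snap("wrist","w2"); cv2.imwrite("pics/w2c.png",c["image"][150:470])
```

```text
lane [-0.0215  0.0032] z 0.1053 w 0.0856 t 9.5167
tool mm [ 3.2 48.5  5.3] units [0.16 2.42 0.27] phi 174.81
tool mm [ 3.7 48.4 68.3] units [0.19 2.42 3.42] phi 174.81
```

View pics/w2c.png

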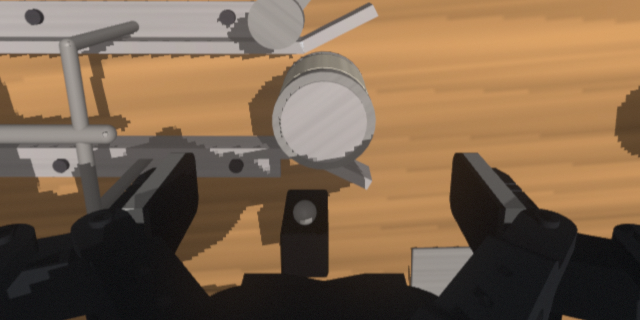

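The tin stands upright in the flare at about (323,270) of the full picture, clear of both rails. Next I push it in.

apply_moves(commands=[[0.1,0.6,0.05,0],[0.06,0.6,0.05,0],[0,0.6,0.1,0],[0,0.7,0,0],[0,0,0,0]], claw=1)

```text
clock: 9.98
eef_pos: [0.6458, 0.0688, 0.0951]
tool_rot: [0.043, 0.999, 0.001, -0.001]
ft_force: [0.8, -0.4, -0.4]
grip_width: 0.0255
grasp_force: 0.0
```

apply_moves(commands=[[0,0,0.8,0],[0,0,0.8,0],[0,0,0.8,0],[0,0,0.7,0],[0,0,0,0]])

```text
clock: 10.4
eef_pos: [0.6436, 0.0651, 0.0303]
tool_rot: [0.045, 0.999, -0.001, -0.003]
ft_force: [-0.9, 1.2, -1.3]
grip_width: -0.0002
grasp_force: 0.0
```

Run:
```python
from h import *
st(); go(*L(.022,0),.037)
```

```text
lane [-0.0712 -0.0055] z 0.0303 w -0.0002 t 10.4
tool mm [ -5.4 -93.2  -6.6] units [-0.27 -4.66 -0.33] phi 174.85
```

apply_moves(commands=[[-0.1,-0.3,-0.1,0],[-0.1,-0.4,-0.1,0],[0,-0.4,-0.05,0],[0,-0.4,0,0],[0,-0.4,0,0]])

```text
clock: 10.82
eef_pos: [0.6476, 0.0255, 0.0406]
tool_rot: [0.046, 0.999, 0.0, 0.001]
ft_force: [-0.6, 0.9, -0.3]
grip_width: -0.0001
grasp_force: 0.2
```

apply_moves(commands=[[0,-0.4,0,0],[0,-0.4,0,0],[0,-0.4,0,0],[0,-0.4,0,0],[0,-0.4,0,0]])

```text
clock: 11.23
eef_pos: [0.6431, -0.014, 0.0393]
tool_rot: [0.045, 0.999, 0.0, -0.0]
ft_force: [0.8, -0.3, 0.5]
grip_width: 0.0003
grasp_force: 0.3
```

apply_moves(commands=[[0,-0.4,0,0],[0,-0.3,0,0],[0,0,0,0],[0,0,0,0],[0,0,0,0]])

```text
clock: 11.65
eef_pos: [0.642, -0.027, 0.0393]
tool_rot: [0.045, 0.999, -0.0, -0.0]
ft_force: [0.3, -1.4, -0.5]
grip_width: 0.0002
grasp_force: 0.0
```

Run:
```python
from h import *
st(); tins()
```

```text
lane [0.0207 0.0013] z 0.0393 w 0.0002 t 11.65
tin [251, 206, 21, 23, 361] [0.6635 0.219 ]
tin [215, 250, 22, 22, 364] [0.5628 0.3029]
tin [220, 299, 23, 20, 363] [0.4526 0.2912]
tin [271, 300, 21, 21, 348] [0.4467 0.1758]
```

apply_moves(commands=[[0,0.1,-0.7,0],[0,0.1,-0.9,0],[0,0.4,-0.9,0],[0,0.9,-0.9,0],[0,1,0,0]], claw=0)

```text
clock: 12.12
eef_pos: [0.6491, 0.0229, 0.1119]
tool_rot: [0.046, 0.999, 0.0, 0.004]
ft_force: [1.6, 0.6, 0.3]
grip_width: 0.0601
grasp_force: 0.0
```

apply_moves(commands=[[0,1,0,0],[0,1,0,0],[0,1,0,0],[0,1,0,0],[0,1,0,0]])

```text
clock: 12.53
eef_pos: [0.6554, 0.1239, 0.1073]
tool_rot: [0.045, 0.999, -0.0, -0.0]
ft_force: [0.0, -0.2, -0.5]
grip_width: 0.0854
grasp_force: 0.0
```

apply_moves(commands=[[0,1,0,0],[0,1,0,0],[0,1,0,0],[0,1,0,0],[0,0.6,0,0]])

```text
clock: 12.95
eef_pos: [0.6636, 0.2168, 0.1072]
tool_rot: [0.044, 0.999, 0.0, 0.0]
ft_force: [0.2, -0.4, 1.1]
grip_width: 0.0853
grasp_force: 0.0
```

apply_moves(commands=[[0,0,0,0],[0,0,0,0],[0,0,0,0],[0,0,0,0],[0,0,0,0]])

```text
clock: 13.37
eef_pos: [0.664, 0.2126, 0.1074]
tool_rot: [0.046, 0.999, -0.0, -0.0]
ft_force: [0.1, 0.0, -0.1]
grip_width: 0.0856
grasp_force: 0.0
```

Run:
```python
from h import *
st(); go(.6635,.219,.040)
c=snap("wrist","w3"); h=cv2.cvtColor(c["image"],cv2.COLOR_BGR2HSV)
print(proj(c,(.6635,.219,.05)))
```

```text
lane [-0.2199  0.0015] z 0.1074 w 0.0856 t 13.3667
tool mm [ 1.1  6.4 67.4] units [0.05 0.32 3.37] phi 174.71
[338.24356112 275.97712319]
```

Descend, grip and lift tin0, then carry it along the lane axis.

apply_moves(commands=[[0.05,0.32,0.5,0],[0,0,0.7,0],[0,0,0.7,0],[0,0,0.7,0],[0,0,0.75,0]])

```text
clock: 13.83
eef_pos: [0.6633, 0.2205, 0.0392]
tool_rot: [0.045, 0.999, 0.0, -0.0]
ft_force: [-0.3, -0.1, 0.3]
grip_width: 0.0853
grasp_force: 0.0
```

apply_moves(commands=[[0,0,0,0],[0,0,0,0],[0,0,0,0],[0,0,0,0],[0,0,0,0]], claw=1)

```text
clock: 14.25
eef_pos: [0.6643, 0.2207, 0.0417]
tool_rot: [0.045, 0.999, 0.0, 0.001]
ft_force: [-0.1, 0.0, -1.2]
grip_width: 0.0445
grasp_force: 61.2
```

apply_moves(commands=[[0,0,0,0],[0,0,0,0],[0,0,-0.2,0],[0,0,-0.2,0],[0,0,0,0]])

```text
clock: 14.67
eef_pos: [0.6637, 0.2205, 0.0491]
tool_rot: [0.045, 0.999, 0.0, 0.0]
ft_force: [0.3, -1.1, -1.0]
grip_width: 0.045
grasp_force: 61.6
```

apply_moves(commands=[[0,-0.8,0,0],[0,-0.9,0,0],[0,-0.9,0,0],[0,-0.9,0,0],[0,-0.9,0,0]])

```text
clock: 15.08
eef_pos: [0.6548, 0.1298, 0.048]
tool_rot: [0.046, 0.999, -0.0, -0.001]
ft_force: [0.6, -0.2, -0.5]
grip_width: 0.0446
grasp_force: 61.6
```

apply_moves(commands=[[0,-0.9,0,0],[0,-0.9,0,0],[0,-0.9,0,0],[0,-0.7,0,0],[0,0,0,0]])

```text
clock: 15.5
eef_pos: [0.6485, 0.0602, 0.0481]
tool_rot: [0.048, 0.999, -0.001, -0.001]
ft_force: [-0.3, -0.1, -1.6]
grip_width: 0.0447
grasp_force: 61.6
```

Run:
```python
from h import *
st(); go(*L(-.02,0),.040); print(bot.get_obs()["grasp_force"])
```

```text
lane [-0.0667 -0.0001] z 0.0481 w 0.0447 t 15.5
tool mm [ -0.4 -46.7   8.2] units [-0.02 -2.34  0.41] phi 174.5
61.58177375793457
```

apply_moves(commands=[[0,-0.8,0,0],[0,-0.8,0,0],[0,-0.7,0,0],[0,0,0.15,0],[0,0,0.2,0]])

```text
clock: 15.92
eef_pos: [0.6454, 0.018, 0.0415]
tool_rot: [0.046, 0.999, 0.0, 0.0]
ft_force: [-0.3, 0.6, 2.2]
grip_width: 0.0446
grasp_force: 61.9
```

apply_moves(commands=[[0,0,0,0],[0,0,0,0],[0,0,0,0],[0,0,0,0],[0,0,0,0]], claw=0)

```text
clock: 16.33
eef_pos: [0.6453, 0.0199, 0.0414]
tool_rot: [0.045, 0.999, 0.0, 0.0]
ft_force: [0.0, -0.9, 0.1]
grip_width: 0.0853
grasp_force: 0.0
```

apply_moves(commands=[[0,0,-0.6,0],[0,0,-0.8,0],[0,0,-0.8,0],[0,0,-0.8,0],[0,0,0,0]])

```text
clock: 16.75
eef_pos: [0.6479, 0.0195, 0.1063]
tool_rot: [0.045, 0.999, 0.0, 0.004]
ft_force: [0.5, -0.1, 1.2]
grip_width: 0.0854
grasp_force: 0.0
```

apply_moves(commands=[[0,0.6,0,0],[0,0.6,0,0],[0,0.6,0,0],[0,0.7,0,0],[0,0,0,0]], claw=1)

```text
clock: 17.17
eef_pos: [0.6492, 0.0729, 0.1001]
tool_rot: [0.043, 0.999, 0.001, -0.001]
ft_force: [0.9, 0.3, -0.4]
grip_width: 0.0255
grasp_force: 0.0
```

apply_moves(commands=[[0,0,0.6,0],[0,0,0.8,0],[0,0,0.8,0],[0,0,0.8,0],[0,0,0,0]])

```text
clock: 17.58
eef_pos: [0.6466, 0.0692, 0.0368]
tool_rot: [0.045, 0.999, -0.001, -0.004]
ft_force: [-0.7, -0.5, -0.5]
grip_width: 0.0001
grasp_force: 0.0
```

Run:
```python
from h import *
st(); go(*L(.022,0),.039)
```

```text
lane [-0.0755 -0.0029] z 0.0368 w 0.0001 t 17.5833
tool mm [ -2.8 -97.5  -2. ] units [-0.14 -4.88 -0.1 ] phi 174.85
```

apply_moves(commands=[[0,-0.3,0,0],[0,-0.4,0,0],[0,-0.4,0,0],[0,-0.4,0,0],[0,-0.4,0,0]])

```text
clock: 18.0
eef_pos: [0.6469, 0.0301, 0.0425]
tool_rot: [0.046, 0.999, 0.0, 0.001]
ft_force: [0.4, 1.3, -0.1]
grip_width: 0.0001
grasp_force: 0.4
```

apply_moves(commands=[[0,-0.4,0,0],[0,-0.4,0,0],[0,-0.4,0,0],[0,-0.4,0,0],[0,-0.4,0,0]])

```text
clock: 18.42
eef_pos: [0.6429, -0.0092, 0.0417]
tool_rot: [0.045, 0.999, 0.0, 0.0]
ft_force: [0.1, 2.9, 1.6]
grip_width: -0.0003
grasp_force: 1.1
```

apply_moves(commands=[[0,-0.4,0,0],[0,-0.4,0,0],[0,-0.2,0,0],[0,0,0,0],[0,0,0,0]])

```text
clock: 18.83
eef_pos: [0.6404, -0.0293, 0.0409]
tool_rot: [0.046, 0.999, -0.0, -0.0]
ft_force: [-0.4, 0.4, 0.2]
grip_width: 0.0
grasp_force: 0.0
```

Run:
```python
from h import *
st(); tins(); go(.563,.303,.105)
```

```text
lane [ 0.0232 -0.0001] z 0.0409 w 0.0 t 18.8333
tin [215, 250, 22, 22, 364] [0.5629 0.303 ]
tin [220, 299, 22, 20, 360] [0.4525 0.2915]
tin [271, 300, 21, 21, 348] [0.4467 0.1758]
tool mm [107.3 323.5 -64.3] units [ 5.37 16.18 -3.21] phi 174.79
```

apply_moves(commands=[[0,0.1,-0.7,0],[0,0.1,-0.9,0],[0,0.4,-0.9,0],[0,0.9,-0.7,0],[0,1,0,0]], claw=0)

```text
clock: 19.3
eef_pos: [0.6474, 0.021, 0.1089]
tool_rot: [0.046, 0.999, -0.0, 0.003]
ft_force: [1.1, -1.2, 1.4]
grip_width: 0.0608
grasp_force: 0.0
```

apply_moves(commands=[[0.38,0.98,0,0],[0.38,0.98,0,0],[0.38,0.98,0,0],[0.38,0.98,0,0],[0.38,0.98,0,0]])

```text
clock: 19.72
eef_pos: [0.6157, 0.1233, 0.1049]
tool_rot: [0.045, 0.999, -0.0, -0.0]
ft_force: [-0.2, 0.4, 0.3]
grip_width: 0.0854
grasp_force: 0.0
```

apply_moves(commands=[[0.38,0.98,0,0],[0.38,0.98,0,0],[0.38,0.98,0,0],[0.38,0.98,0,0],[0.38,0.98,0,0]])

```text
clock: 20.13
eef_pos: [0.5867, 0.2244, 0.105]
tool_rot: [0.045, 0.999, -0.0, -0.0]
ft_force: [0.6, 0.3, 0.3]
grip_width: 0.0855
grasp_force: 0.0
```

apply_moves(commands=[[0.38,0.98,0,0],[0.38,0.98,0,0],[0.38,0.98,0,0],[0.38,0.95,0,0],[0,0,0,0]])

```text
clock: 20.55
eef_pos: [0.5625, 0.3074, 0.1049]
tool_rot: [0.043, 0.999, 0.0, -0.0]
ft_force: [0.2, -0.1, -0.4]
grip_width: 0.0854
grasp_force: 0.0
```

apply_moves(commands=[[0,0,0,0],[0,0,0,0],[0,0,0,0],[0,0,0,0],[0,0,0,0]])

```text
clock: 20.97
eef_pos: [0.5645, 0.3026, 0.1053]
tool_rot: [0.046, 0.999, -0.0, -0.0]
ft_force: [-0.4, -0.8, 0.1]
grip_width: 0.0854
grasp_force: 0.0
```

Run:
```python
from h import *
st(); tins(); go(.563,.303,.04)
```

```text
lane [-0.3005 -0.1057] z 0.1053 w 0.0854 t 20.9667
tin [271, 300, 21, 21, 349] [0.4467 0.1757]
tool mm [ 1.5  0.1 65.3] units [0.07 0.01 3.27] phi 174.74
```

apply_moves(commands=[[0.07,0,0.6,0],[0,0,0.7,0],[0,0,0.7,0],[0,0,0.7,0],[0,0,0.55,0]])

```text
clock: 21.43
eef_pos: [0.5626, 0.303, 0.0392]
tool_rot: [0.046, 0.999, -0.0, -0.0]
ft_force: [-1.4, -0.4, -0.2]
grip_width: 0.0855
grasp_force: 0.0
```

apply_moves(commands=[[0,0,0,0],[0,0,0,0],[0,0,0,0],[0,0,0,0],[0,0,0,0]], claw=1)

```text
clock: 21.85
eef_pos: [0.5638, 0.3041, 0.0417]
tool_rot: [0.045, 0.999, 0.001, 0.001]
ft_force: [-0.2, -0.7, 0.3]
grip_width: 0.0448
grasp_force: 61.7
```

apply_moves(commands=[[0,0,0,0],[0,0,0,0],[0,0,-0.2,0],[0,0,-0.2,0],[0,0,0,0]])

```text
clock: 22.27
eef_pos: [0.5628, 0.3037, 0.0489]
tool_rot: [0.045, 0.999, 0.0, 0.0]
ft_force: [0.1, -0.2, -0.5]
grip_width: 0.0444
grasp_force: 61.5
```

Run:
```python
from h import *
st(); tins(); go(*L(-.02,0),.0415)
```

```text
lane [-0.3015 -0.1075] z 0.0489 w 0.0444 t 22.2667
tin [271, 300, 21, 21, 350] [0.4468 0.1758]
tool mm [-107.5 -281.5    7. ] units [ -5.38 -14.07   0.35] phi 174.81
```

apply_moves(commands=[[-0.67,-0.9,0,0],[-0.67,-0.9,0,0],[-0.67,-0.9,0,0],[-0.67,-0.9,0,0],[-0.67,-0.9,0,0]])

```text
clock: 22.73
eef_pos: [0.6213, 0.2071, 0.0478]
tool_rot: [0.045, 0.999, -0.0, -0.001]
ft_force: [0.1, 0.1, -1.6]
grip_width: 0.045
grasp_force: 61.5
```

apply_moves(commands=[[-0.67,-0.9,0,0],[-0.67,-0.9,0,0],[-0.67,-0.9,0,0],[0,-0.9,0,0],[0,-0.9,0,0]])

```text
clock: 23.15
eef_pos: [0.6536, 0.1135, 0.0476]
tool_rot: [0.046, 0.999, -0.0, -0.0]
ft_force: [-0.4, 0.2, -0.8]
grip_width: 0.0444
grasp_force: 61.5
```

apply_moves(commands=[[0,-0.9,0,0],[0,-0.9,0,0],[0,0,0,0],[0,0,0,0],[0,0,0,0]])

```text
clock: 23.57
eef_pos: [0.6499, 0.0792, 0.0481]
tool_rot: [0.045, 0.999, 0.0, -0.0]
ft_force: [0.3, -0.4, -0.6]
grip_width: 0.0448
grasp_force: 61.5
```

Run:
```python
from h import *
st(); tins(); go(*L(-.02,0),.0415)
```

```text
lane [-0.0858 -0.0005] z 0.0481 w 0.0448 t 23.5667
tin [220, 299, 23, 20, 363] [0.4526 0.2912]
tin [271, 300, 21, 21, 349] [0.4467 0.1757]
tool mm [ -0.4 -66.2   6.6] units [-0.02 -3.31  0.33] phi 174.85
```

apply_moves(commands=[[0,-0.8,0,0],[0,-0.8,0,0],[0,-0.8,0,0],[0,-0.8,0,0],[0,-0.1,0,0]])

```text
clock: 24.03
eef_pos: [0.6435, 0.009, 0.0483]
tool_rot: [0.047, 0.999, -0.001, -0.0]
ft_force: [0.3, 0.4, -0.7]
grip_width: 0.0444
grasp_force: 61.5
```

apply_moves(commands=[[0,0,0.15,0],[0,0,0.2,0],[0,0,0,0],[0,0,0,0],[0,0,0,0]])

```text
clock: 24.45
eef_pos: [0.6446, 0.0132, 0.0417]
tool_rot: [0.045, 0.999, -0.0, 0.001]
ft_force: [-0.1, -2.5, 3.9]
grip_width: 0.0448
grasp_force: 61.7
```

apply_moves(commands=[[0,0,0,0],[0,0,0,0],[0,0,0,0],[0,0,0,0],[0,0,0,0]], claw=0)

```text
clock: 24.87
eef_pos: [0.6438, 0.0134, 0.041]
tool_rot: [0.045, 0.999, 0.0, -0.0]
ft_force: [-0.5, 0.4, -0.2]
grip_width: 0.0851
grasp_force: 0.0
```

apply_moves(commands=[[0,0,-0.6,0],[0,0,-0.8,0],[0,0,-0.8,0],[0,0,-0.8,0],[0,0,0,0]])

```text
clock: 25.28
eef_pos: [0.6467, 0.0132, 0.1062]
tool_rot: [0.045, 0.999, 0.0, 0.004]
ft_force: [1.3, 0.6, 0.8]
grip_width: 0.085
grasp_force: 0.0
```

apply_moves(commands=[[0,0.6,0,0],[0,0.6,0,0],[0,0.6,0,0],[0,0.7,0,0],[0,0,0,0]], claw=1)

```text
clock: 25.7
eef_pos: [0.6481, 0.0668, 0.1001]
tool_rot: [0.043, 0.999, 0.001, -0.001]
ft_force: [0.7, -0.2, -0.2]
grip_width: 0.0251
grasp_force: 0.0
```

apply_moves(commands=[[0,0,0.6,0],[0,0,0.8,0],[0,0,0.8,0],[0,0,0.8,0],[0,0,0,0]])

```text
clock: 26.12
eef_pos: [0.6454, 0.0631, 0.0368]
tool_rot: [0.045, 0.999, -0.001, -0.004]
ft_force: [-0.8, 0.4, -0.3]
grip_width: 0.0005
grasp_force: 0.0
```

Run:
```python
from h import *
st(); go(*L(.022,0),.041)
```

```text
lane [-0.0693 -0.0035] z 0.0368 w 0.0005 t 26.1167
tool mm [ -3.4 -91.3  -4.1] units [-0.17 -4.57 -0.2 ] phi 174.85
```

Push, then next tin is t4 at (.4467,.1758).

apply_moves(commands=[[0,-0.2,0,0],[0,-0.3,0,0],[0,-0.4,0,0],[0,-0.4,0,0],[0,-0.4,0,0]])

```text
clock: 26.53
eef_pos: [0.6461, 0.028, 0.0425]
tool_rot: [0.045, 0.999, 0.0, 0.001]
ft_force: [-0.3, 0.5, 0.4]
grip_width: 0.0003
grasp_force: 0.3
```

apply_moves(commands=[[0,-0.4,0,0],[0,-0.4,0,0],[0,-0.4,0,0],[0,-0.4,0,0],[0,-0.4,0,0]])

```text
clock: 26.95
eef_pos: [0.6422, -0.0112, 0.0418]
tool_rot: [0.045, 0.999, 0.0, 0.0]
ft_force: [0.9, 2.7, 2.4]
grip_width: -0.0001
grasp_force: 1.5
```

apply_moves(commands=[[0,-0.4,0,0],[0,-0.3,0,0],[0,-0.2,0,0],[0,0,0,0],[0,0,0,0]])

```text
clock: 27.37
eef_pos: [0.6397, -0.0296, 0.0408]
tool_rot: [0.046, 0.999, -0.001, -0.001]
ft_force: [-0.2, -0.5, -0.8]
grip_width: -0.0
grasp_force: 0.0
```

Run:
```python
from h import *
st(); tins(); go(.4467,.1758,.105)
```

```text
lane [ 0.0235 -0.0007] z 0.0408 w -0.0 t 27.3667
tin [220, 299, 22, 20, 361] [0.4525 0.2914]
tin [271, 300, 21, 21, 348] [0.4467 0.1758]
tool mm [210.9 186.6 -64.2] units [10.55  9.33 -3.21] phi 174.78
```

apply_moves(commands=[[0,0.1,-0.7,0],[0,0.1,-0.9,0],[0,0.4,-0.9,0],[0,0.9,-0.8,0],[0,1,-0.2,0]], claw=0)

```text
clock: 27.83
eef_pos: [0.6462, 0.0206, 0.1142]
tool_rot: [0.046, 0.999, -0.0, 0.002]
ft_force: [1.9, 0.3, 0.3]
grip_width: 0.0607
grasp_force: 0.0
```

apply_moves(commands=[[0.2,0.95,0,0],[0.4,0.9,0,0],[0.6,0.8,0,0],[0.7,0.7,0,0],[0.8,0.6,0,0]])

```text
clock: 28.25
eef_pos: [0.5976, 0.1057, 0.1107]
tool_rot: [0.045, 0.999, -0.0, -0.0]
ft_force: [0.6, 1.5, -1.3]
grip_width: 0.0855
grasp_force: 0.0
```

apply_moves(commands=[[0.9,0.5,0,0],[0.9,0.5,0,0],[0.9,0.5,0,0],[0.9,0.5,0,0],[0.9,0.5,0,0]])

```text
clock: 28.67
eef_pos: [0.5118, 0.1629, 0.1109]
tool_rot: [0.045, 0.999, -0.001, -0.0]
ft_force: [-0.4, 0.0, 0.7]
grip_width: 0.0853
grasp_force: 0.0
```

apply_moves(commands=[[0.9,0.2,0,0],[0.9,0.2,0,0],[0.9,0,0,0],[0.6,0,0,0],[0,0,0,0]])

```text
clock: 29.08
eef_pos: [0.445, 0.1763, 0.1108]
tool_rot: [0.044, 0.999, -0.001, -0.001]
ft_force: [-0.2, -0.9, 0.7]
grip_width: 0.0852
grasp_force: 0.0
```

apply_moves(commands=[[0,0,0,0],[0,0,0,0],[0,0,0,0],[0,0,0,0],[0,0,0,0]])

```text
clock: 29.5
eef_pos: [0.4486, 0.1764, 0.1112]
tool_rot: [0.046, 0.999, -0.0, 0.0]
ft_force: [0.5, 0.4, 0.1]
grip_width: 0.0856
grasp_force: 0.0
```

Run:
```python
from h import *
st(); tins(); go(.4467,.1758,.04)
```

```text
lane [-0.1643 -0.2097] z 0.1112 w 0.0856 t 29.5
tool mm [ 1.7 -0.7 71.2] units [ 0.09 -0.04  3.56] phi 174.77
```

apply_moves(commands=[[0.09,-0.04,0.7,0],[0,0,0.75,0],[0,0,0.75,0],[0,0,0.75,0],[0,0,0.6,0]])

```text
clock: 29.97
eef_pos: [0.446, 0.1756, 0.0392]
tool_rot: [0.045, 0.999, -0.0, -0.0]
ft_force: [-0.9, 0.0, -0.0]
grip_width: 0.0852
grasp_force: 0.0
```

apply_moves(commands=[[0,0,0,0],[0,0,0,0],[0,0,0,0],[0,0,0,0],[0,0,0,0]], claw=1)

```text
clock: 30.38
eef_pos: [0.4472, 0.1763, 0.0414]
tool_rot: [0.045, 0.999, 0.001, 0.001]
ft_force: [1.8, -0.3, 3.5]
grip_width: 0.0442
grasp_force: 61.1
```

apply_moves(commands=[[0,0,0,0],[0,0,0,0],[0,0,-0.2,0],[0,0,-0.2,0],[0,0,0,0]])

```text
clock: 30.8
eef_pos: [0.4462, 0.1759, 0.0488]
tool_rot: [0.045, 0.999, 0.0, 0.0]
ft_force: [-1.0, 0.7, -0.9]
grip_width: 0.0449
grasp_force: 61.2
```

Run:
```python
from h import *
st(); tins(); go(*L(-.10,0),.0415)
```

```text
lane [-0.1636 -0.2121] z 0.0488 w 0.0449 t 30.8
tool mm [-212.1  -63.7    7.1] units [-10.61  -3.18   0.35] phi 174.81
```

apply_moves(commands=[[-0.85,0,0,0],[-0.95,0,0,0],[-0.95,0,0,0],[-0.95,0,0,0],[-0.95,0,0,0]])

```text
clock: 31.27
eef_pos: [0.5391, 0.1673, 0.0478]
tool_rot: [0.045, 0.999, -0.0, -0.001]
ft_force: [0.8, 1.0, -0.8]
grip_width: 0.0448
grasp_force: 61.2
```

apply_moves(commands=[[-0.95,0,0,0],[-0.95,0,0,0],[-0.95,0,0,0],[-0.95,-0.2,0,0],[-0.95,-0.4,0,0]])

```text
clock: 31.68
eef_pos: [0.6327, 0.1474, 0.0475]
tool_rot: [0.045, 0.999, 0.0, -0.001]
ft_force: [0.6, 0.1, -0.2]
grip_width: 0.0448
grasp_force: 61.2
```

apply_moves(commands=[[-0.7,-0.6,0,0],[-0.5,-0.8,0,0],[0,-0.8,0,0],[0,-0.6,0,0],[0,0,0,0]])

```text
clock: 32.1
eef_pos: [0.6496, 0.086, 0.0475]
tool_rot: [0.047, 0.999, -0.001, -0.001]
ft_force: [-0.3, 0.8, -1.2]
grip_width: 0.0448
grasp_force: 61.2
```

apply_moves(commands=[[0,0,0,0],[0,0,0,0],[0,0,0,0],[0,0,0,0],[0,0,0,0]])

```text
clock: 32.52
eef_pos: [0.651, 0.0899, 0.0485]
tool_rot: [0.045, 0.999, 0.0, 0.0]
ft_force: [-0.2, 0.5, -0.6]
grip_width: 0.0443
grasp_force: 61.2
```

Run:
```python
from h import *
st(); tins(); go(*L(-.02,0),.0415)
```

```text
lane [-0.0965 -0.0003] z 0.0485 w 0.0443 t 32.5167
tin [220, 299, 22, 20, 362] [0.4525 0.2913]
tool mm [ -0.2 -76.4   6.9] units [-0.01 -3.82  0.35] phi 174.87
```

apply_moves(commands=[[0,-0.8,0,0],[0,-0.8,0,0],[0,-0.8,0,0],[0,-0.8,0,0],[0,-0.6,0,0]])

```text
clock: 32.98
eef_pos: [0.6438, 0.0103, 0.0483]
tool_rot: [0.046, 0.999, -0.0, -0.0]
ft_force: [0.4, 0.2, -0.9]
grip_width: 0.0445
grasp_force: 61.3
```

apply_moves(commands=[[0,0,0.15,0],[0,0,0.2,0],[0,0,0,0],[0,0,0,0],[0,0,0,0]])

```text
clock: 33.4
eef_pos: [0.6446, 0.0137, 0.0415]
tool_rot: [0.045, 0.999, -0.0, 0.0]
ft_force: [0.2, -1.9, 2.4]
grip_width: 0.0444
grasp_force: 61.5
```

apply_moves(commands=[[0,0,0,0],[0,0,0,0],[0,0,0,0],[0,0,0,0],[0,0,0,0]], claw=0)

```text
clock: 33.82
eef_pos: [0.6441, 0.0137, 0.0411]
tool_rot: [0.045, 0.999, 0.0, -0.0]
ft_force: [0.1, 0.7, 1.1]
grip_width: 0.0855
grasp_force: 0.3
```

apply_moves(commands=[[0,0,-0.6,0],[0,0,-0.8,0],[0,0,-0.8,0],[0,0,-0.8,0],[0,0,0,0]])

```text
clock: 34.23
eef_pos: [0.6469, 0.0133, 0.1062]
tool_rot: [0.045, 0.999, 0.0, 0.004]
ft_force: [0.9, -0.2, 0.6]
grip_width: 0.0857
grasp_force: 0.0
```

apply_moves(commands=[[0,0.6,0,0],[0,0.6,0,0],[0,0.6,0,0],[0,0.7,0,0],[0,0,0,0]], claw=1)

```text
clock: 34.65
eef_pos: [0.6483, 0.067, 0.1001]
tool_rot: [0.043, 0.999, 0.001, -0.001]
ft_force: [-0.1, 0.4, 0.2]
grip_width: 0.0257
grasp_force: 0.0
```

apply_moves(commands=[[0,0,0.6,0],[0,0,0.8,0],[0,0,0.8,0],[0,0,0.8,0],[0,0,0,0]])

```text
clock: 35.07
eef_pos: [0.6456, 0.0633, 0.0368]
tool_rot: [0.045, 0.999, -0.001, -0.004]
ft_force: [-0.8, -0.3, -1.3]
grip_width: 0.0
grasp_force: 0.0
```

Run:
```python
from h import *
st(); go(*L(.025,0),.041)
```

```text
lane [-0.0695 -0.0033] z 0.0368 w 0.0 t 35.0667
tool mm [ -3.1 -94.5  -4. ] units [-0.16 -4.73 -0.2 ] phi 174.85
```

Push, then go to t3.

apply_moves(commands=[[0,-0.2,0,0],[0,-0.3,0,0],[0,-0.4,0,0],[0,-0.4,0,0],[0,-0.4,0,0]])

```text
clock: 35.48
eef_pos: [0.6463, 0.0282, 0.0425]
tool_rot: [0.045, 0.999, 0.0, 0.001]
ft_force: [-1.0, 0.2, -0.4]
grip_width: 0.0002
grasp_force: 0.3
```

apply_moves(commands=[[0,-0.4,0,0],[0,-0.4,0,0],[0,-0.4,0,0],[0,-0.4,0,0],[0,-0.4,0,0]])

```text
clock: 35.9
eef_pos: [0.6425, -0.0108, 0.0419]
tool_rot: [0.045, 0.999, 0.001, 0.001]
ft_force: [-0.0, 3.2, 3.3]
grip_width: -0.0003
grasp_force: 2.0
```

apply_moves(commands=[[0,-0.4,0,0],[0,-0.4,0,0],[0,-0.2,0,0],[0,0,0,0],[0,0,0,0]])

```text
clock: 36.32
eef_pos: [0.6396, -0.0317, 0.0407]
tool_rot: [0.046, 0.999, -0.001, -0.001]
ft_force: [-0.2, -0.3, -0.2]
grip_width: -0.0004
grasp_force: 0.0
```

Run:
```python
from h import *
st(); tins(); go(.4525,.2913,.105)
```

```text
lane [ 0.0256 -0.0006] z 0.0407 w -0.0004 t 36.3167
tin [220, 299, 22, 20, 361] [0.4525 0.2914]
tool mm [215.8 304.1 -64.5] units [10.79 15.21 -3.22] phi 174.77
```

apply_moves(commands=[[0,0.1,-0.7,0],[0,0.1,-0.9,0],[0,0.4,-0.9,0],[0,0.9,-0.8,0],[0,1,-0.1,0]], claw=0)

```text
clock: 36.78
eef_pos: [0.6465, 0.0186, 0.1125]
tool_rot: [0.046, 0.999, -0.0, 0.002]
ft_force: [0.4, -0.1, -0.3]
grip_width: 0.0605
grasp_force: 0.0
```

apply_moves(commands=[[0.77,0.91,0,0],[0.77,0.91,0,0],[0.77,0.91,0,0],[0.77,0.91,0,0],[0.77,0.91,0,0]])

```text
clock: 37.2
eef_pos: [0.5752, 0.1174, 0.1088]
tool_rot: [0.045, 0.999, -0.001, -0.0]
ft_force: [0.8, 0.2, 0.1]
grip_width: 0.0852
grasp_force: 0.0
```

apply_moves(commands=[[0.77,0.91,0,0],[0.77,0.91,0,0],[0.77,0.91,0,0],[0.77,0.91,0,0],[0.77,0.91,0,0]])

```text
clock: 37.62
eef_pos: [0.5068, 0.215, 0.1089]
tool_rot: [0.045, 0.999, -0.001, -0.0]
ft_force: [0.3, -0.5, -0.7]
grip_width: 0.0854
grasp_force: 0.0
```

apply_moves(commands=[[0.77,0.91,0,0],[0.77,0.91,0,0],[0.77,0.91,0,0],[0.77,0.9,0,0],[0,0,0,0]])

```text
clock: 38.03
eef_pos: [0.4505, 0.2949, 0.1089]
tool_rot: [0.043, 0.999, -0.0, -0.001]
ft_force: [-0.8, 0.3, 0.3]
grip_width: 0.0854
grasp_force: 0.0
```

apply_moves(commands=[[0,0,0,0],[0,0,0,0],[0,0,0,0],[0,0,0,0],[0,0,0,0]])

```text
clock: 38.45
eef_pos: [0.4536, 0.2915, 0.1092]
tool_rot: [0.046, 0.999, -0.0, 0.0]
ft_force: [0.7, 0.2, -0.0]
grip_width: 0.0853
grasp_force: 0.0
```

Run:
```python
from h import *
st(); go(.4525,.2913,.04)
```

```text
lane [-0.2794 -0.2151] z 0.1092 w 0.0853 t 38.45
tool mm [ 1.1 -0.3 69.2] units [ 0.06 -0.02  3.46] phi 174.72
```

apply_moves(commands=[[0.05,0,0.7,0],[0,0,0.7,0],[0,0,0.75,0],[0,0,0.75,0],[0,0,0.55,0]])

```text
clock: 38.87
eef_pos: [0.4521, 0.2915, 0.0391]
tool_rot: [0.046, 0.999, -0.0, -0.0]
ft_force: [-0.1, 0.9, -0.6]
grip_width: 0.0853
grasp_force: 0.0
```

apply_moves(commands=[[0,0,0,0],[0,0,0,0],[0,0,0,0],[0,0,0,0],[0,0,0,0]], claw=1)

```text
clock: 39.28
eef_pos: [0.4532, 0.2929, 0.0416]
tool_rot: [0.045, 0.999, 0.001, 0.001]
ft_force: [0.1, -1.4, 2.9]
grip_width: 0.0446
grasp_force: 61.4
```

apply_moves(commands=[[0,0,0,0],[0,0,0,0],[0,0,-0.2,0],[0,0,-0.2,0],[0,0,0,0]])

```text
clock: 39.7
eef_pos: [0.452, 0.2925, 0.0488]
tool_rot: [0.045, 0.999, 0.0, -0.0]
ft_force: [-0.7, 0.2, -0.6]
grip_width: 0.0444
grasp_force: 61.3
```

Run:
```python
from h import *
st(); print(bot.get_obs()["grasp_force"]); go(*L(-.10,0),.0415)
```

```text
lane [-0.2803 -0.2169] z 0.0488 w 0.0444 t 39.7
61.34564995765686
tool mm [-216.8 -180.3    7.2] units [-10.84  -9.02   0.36] phi 174.82
```

apply_moves(commands=[[-0.9,-0.6,0,0],[-0.9,-0.6,0,0],[-0.9,-0.6,0,0],[-0.9,-0.6,0,0],[-0.9,-0.6,0,0]])

```text
clock: 40.12
eef_pos: [0.5364, 0.2238, 0.0478]
tool_rot: [0.045, 0.999, -0.0, -0.001]
ft_force: [-0.2, 0.3, -1.1]
grip_width: 0.0447
grasp_force: 61.3
```

apply_moves(commands=[[-0.9,-0.6,0,0],[-0.9,-0.6,0,0],[-0.9,-0.6,0,0],[-0.9,-0.6,0,0],[-0.9,-0.6,0,0]])

```text
clock: 40.53
eef_pos: [0.6207, 0.1558, 0.0476]
tool_rot: [0.045, 0.999, -0.0, -0.001]
ft_force: [-0.7, 0.2, -0.7]
grip_width: 0.0449
grasp_force: 61.3
```

apply_moves(commands=[[-0.9,-0.6,0,0],[-0.9,-0.6,0,0],[0,-0.8,0,0],[0,-0.6,0,0],[0,0,0,0]])

```text
clock: 40.95
eef_pos: [0.6501, 0.0988, 0.0474]
tool_rot: [0.047, 0.999, -0.001, -0.002]
ft_force: [-0.5, -0.5, -1.7]
grip_width: 0.045
grasp_force: 61.4
```

apply_moves(commands=[[0,0,0,0],[0,0,0,0],[0,0,0,0],[0,0,0,0],[0,0,0,0]])

```text
clock: 41.37
eef_pos: [0.6515, 0.1025, 0.0485]
tool_rot: [0.045, 0.999, 0.0, 0.0]
ft_force: [0.7, -0.4, -0.4]
grip_width: 0.0447
grasp_force: 61.4
```

Run:
```python
from h import *
st(); go(*L(-.02,0),.0415)
```

```text
lane [-0.1091 -0.001 ] z 0.0485 w 0.0447 t 41.3667
tool mm [ -0.9 -89.1   7. ] units [-0.04 -4.46  0.35] phi 174.88
```

apply_moves(commands=[[-0.04,-0.85,0,0],[0,-0.9,0,0],[0,-0.9,0,0],[0,-0.9,0,0],[0,-0.9,0,0]])

```text
clock: 41.78
eef_pos: [0.6443, 0.0128, 0.0484]
tool_rot: [0.045, 0.999, 0.0, 0.0]
ft_force: [-0.3, 0.5, -1.7]
grip_width: 0.0444
grasp_force: 61.5
```

apply_moves(commands=[[0,0,0.15,0],[0,0,0.2,0],[0,0,0,0],[0,0,0,0],[0,0,0,0]])

```text
clock: 42.2
eef_pos: [0.6449, 0.0137, 0.0417]
tool_rot: [0.045, 0.999, -0.0, 0.001]
ft_force: [-0.3, -0.7, 1.1]
grip_width: 0.0446
grasp_force: 61.7
```

apply_moves(commands=[[0,0,0,0],[0,0,0,0],[0,0,0,0],[0,0,0,0],[0,0,0,0]], claw=0)

```text
clock: 42.62
eef_pos: [0.6443, 0.0132, 0.0412]
tool_rot: [0.045, 0.999, 0.0, -0.0]
ft_force: [0.4, 0.9, 0.0]
grip_width: 0.0854
grasp_force: 0.3
```

apply_moves(commands=[[0,0,-0.6,0],[0,0,-0.8,0],[0,0,-0.8,0],[0,0,-0.8,0],[0,0,0,0]])

```text
clock: 43.03
eef_pos: [0.6471, 0.0128, 0.1062]
tool_rot: [0.045, 0.999, 0.0, 0.004]
ft_force: [0.7, 0.2, 0.8]
grip_width: 0.0855
grasp_force: 0.0
```

apply_moves(commands=[[0,0.6,0,0],[0,0.6,0,0],[0,0.6,0,0],[0,0.7,0,0],[0,0,0,0]], claw=1)

```text
clock: 43.45
eef_pos: [0.6485, 0.0665, 0.1001]
tool_rot: [0.043, 0.999, 0.001, -0.001]
ft_force: [0.1, 0.6, -0.5]
grip_width: 0.0258
grasp_force: 0.0
```

apply_moves(commands=[[0,0,0.6,0],[0,0,0.8,0],[0,0,0.8,0],[0,0,0.8,0],[0,0,0,0]])

```text
clock: 43.87
eef_pos: [0.6458, 0.0629, 0.0368]
tool_rot: [0.045, 0.999, -0.001, -0.004]
ft_force: [-0.9, -0.4, -0.0]
grip_width: -0.0003
grasp_force: 0.0
```

Run:
```python
from h import *
st(); go(*L(.004,0),.041)
```

```text
lane [-0.0692 -0.0031] z 0.0368 w -0.0003 t 43.8667
tool mm [ -3.  -73.2  -4.1] units [-0.15 -3.66 -0.2 ] phi 174.85
```

apply_moves(commands=[[0,-0.2,0,0],[0,-0.4,0,0],[0,-0.4,0,0],[0,-0.4,0,0],[0,-0.4,0,0]])

```text
clock: 44.28
eef_pos: [0.6463, 0.0257, 0.0425]
tool_rot: [0.046, 0.999, 0.0, 0.001]
ft_force: [-0.0, 0.4, 0.4]
grip_width: -0.0001
grasp_force: 0.4
```

apply_moves(commands=[[0,-0.4,0,0],[0,-0.4,0,0],[0,-0.4,0,0],[0,-0.3,0,0],[0,-0.2,0,0]])

```text
clock: 44.7
eef_pos: [0.643, -0.0073, 0.042]
tool_rot: [0.045, 0.999, 0.001, 0.001]
ft_force: [1.1, 4.6, 3.2]
grip_width: 0.0002
grasp_force: 2.5
```

apply_moves(commands=[[0,-0.1,0,0],[0,0,0,0],[0,0,0,0],[0,0,0,0],[0,0,0,0]])

```text
clock: 45.12
eef_pos: [0.6421, -0.0092, 0.0408]
tool_rot: [0.045, 0.999, -0.0, -0.0]
ft_force: [1.0, 1.0, 1.2]
grip_width: 0.0002
grasp_force: 0.7
```

apply_moves(commands=[[0,0.2,0,0],[0,0.5,-0.3,0],[0,0.6,-0.9,0],[0,0.6,-0.9,0],[0,0.6,-0.9,0]])

```text
clock: 45.53
eef_pos: [0.6463, 0.0416, 0.1016]
tool_rot: [0.045, 0.999, -0.0, -0.001]
ft_force: [0.5, 0.4, -0.8]
grip_width: 0.0002
grasp_force: 0.0
```

apply_moves(commands=[[0.6,0,-0.9,0],[0.9,0,-0.9,0],[0.9,0,-0.6,0],[0.9,0,0,0],[0.5,0,0,0]])

```text
clock: 45.95
eef_pos: [0.5699, 0.0484, 0.1508]
tool_rot: [0.045, 0.999, -0.0, 0.0]
ft_force: [-0.2, 0.4, -0.4]
grip_width: 0.0
grasp_force: 0.0
```

apply_moves(commands=[[0,0,0,0],[0,0,0,0],[0,0,0,0],[0,0,0,0],[0,0,0,0]])

```text
clock: 46.37
eef_pos: [0.5719, 0.0476, 0.1489]
tool_rot: [0.045, 0.999, -0.0, -0.0]
ft_force: [-0.2, -0.1, -0.8]
grip_width: 0.0002
grasp_force: 0.0
```

Run:
```python
from h import *
st(); c=snap("wrist","w5")
```

```text
lane [-0.0472 -0.0753] z 0.1489 w 0.0002 t 46.3667
```

View pics/w5.png

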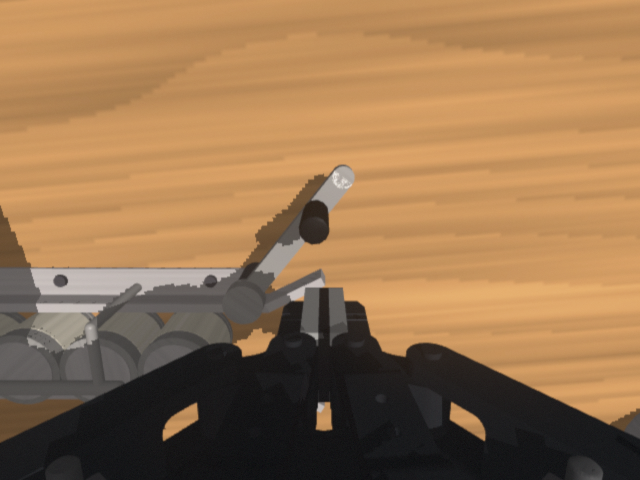

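Picture: the tins stand in single file in the lane, the last at about (185,360), clear of the mouth. The keeper pin top is at about (314,229), and the bar is still open.

Run:
```python
from h import *
c=load("w5"); print("pin",lane(cast(c,314,229,.085)),"hinge",lane(cast(c,244,303,.048)))
go(*L(-.041,-.127),.149)
```

```text
pin [-0.0428 -0.0963] hinge [-0.0022 -0.0444]
tool mm [51.5 -6.2 -0.1] units [ 2.58 -0.31 -0.  ] phi 174.8
```

apply_moves(commands=[[0.86,-0.1,0,0],[0.86,-0.1,0,0],[0.86,-0.1,0,0],[0,0,0.4,0],[0,0,0.6,0]])

```text
clock: 46.83
eef_pos: [0.5203, 0.0463, 0.1301]
tool_rot: [0.045, 0.999, 0.0, 0.002]
ft_force: [0.4, -0.1, 0.3]
grip_width: 0.0001
grasp_force: 0.0
```

apply_moves(commands=[[0,0,0.8,0],[0,0,0.9,0],[0,0,0.9,0],[0,0,0,0],[0,0,0,0]])

```text
clock: 47.25
eef_pos: [0.5189, 0.0462, 0.0761]
tool_rot: [0.045, 0.999, -0.0, -0.001]
ft_force: [-0.4, -0.1, 0.4]
grip_width: -0.0003
grasp_force: 0.0
```

apply_moves(commands=[[-0.3,0,0,0],[-0.3,0,0,0],[-0.32,0.3,0,0],[-0.32,0.3,0,0],[0,0,0,0]])

```text
clock: 47.67
eef_pos: [0.5478, 0.0572, 0.0782]
tool_rot: [0.045, 0.999, 0.0, 0.002]
ft_force: [1.8, 0.3, -0.1]
grip_width: -0.0
grasp_force: 0.0
```

Run:
```python
from h import *
st(); go(*L(-.0625,-.084),.077)
```

```text
lane [-0.0546 -0.1001] z 0.0782 w -0.0 t 47.6667
tool mm [-16.1   7.8   1.3] units [-0.81  0.39  0.06] phi 174.87
```

apply_moves(commands=[[-0.4,0.2,0,0],[-0.41,0.19,0,0],[-0.53,0.09,0,0],[-0.53,0.09,0,0],[0,0,0,0]])

```text
clock: 48.08
eef_pos: [0.5861, 0.0644, 0.0776]
tool_rot: [0.045, 0.999, 0.0, 0.002]
ft_force: [0.1, 0.6, 0.3]
grip_width: -0.0
grasp_force: 0.0
```

apply_moves(commands=[[-0.6,-0.11,0,0],[-0.6,-0.11,0,0],[-0.55,-0.35,0,0],[-0.55,-0.35,0,0],[0,0,0,0]])

```text
clock: 48.5
eef_pos: [0.6292, 0.0402, 0.0773]
tool_rot: [0.046, 0.999, -0.0, 0.001]
ft_force: [0.4, -0.8, 0.3]
grip_width: 0.0001
grasp_force: 0.0
```

apply_moves(commands=[[0,0,0,0],[0.4,0,0,0],[0.4,0.4,0,0],[0,0.8,0,0],[0,0.8,0,0]])

```text
clock: 48.92
eef_pos: [0.6137, 0.0836, 0.0774]
tool_rot: [0.046, 0.999, 0.0, -0.001]
ft_force: [0.5, -0.4, -0.4]
grip_width: 0.0001
grasp_force: 0.0
```

Run:
```python
from h import *
st(); c=snap("wrist","w6"); go(*L(-.085,.002),.077); print(proj(c,[*L(-.047,.001),.085]))
```

```text
lane [-0.0869 -0.0369] z 0.0774 w 0.0001 t 48.9167
tool mm [-38.6  -5.7   0.6] units [-1.93 -0.28  0.03] phi 174.99
[199.34843381 460.81002727]
```

View pics/w6.png

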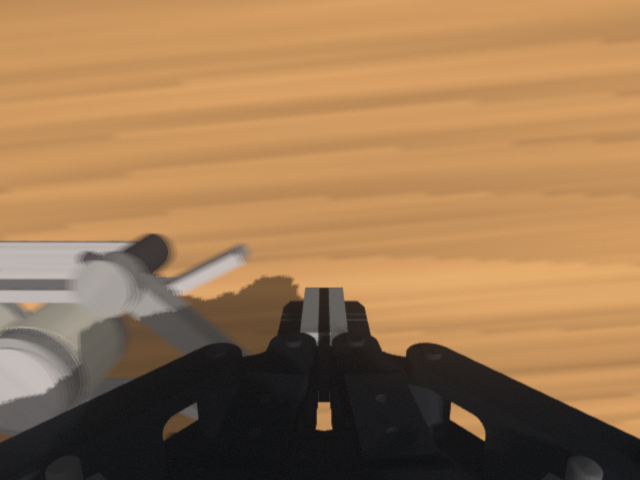

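The bar now points from the hinge (107,285) down-right to about (225,345), across the mouth side (angle ~0.8), and the tool is behind it. Next I push it home along the lane.

apply_moves(commands=[[-0.6,0,0,0],[-0.7,0,0,0],[-0.6,0,0,0],[-0.1,-0.3,0,0],[-0.1,-0.5,0,0]])

```text
clock: 49.38
eef_pos: [0.6551, 0.064, 0.0771]
tool_rot: [0.044, 0.999, 0.0, -0.0]
ft_force: [0.6, -0.1, 0.6]
grip_width: -0.0001
grasp_force: 0.0
```

apply_moves(commands=[[-0.15,-0.5,0,0],[-0.15,-0.3,0,0],[-0.15,-0.3,0,0],[-0.1,-0.3,0,0],[-0.1,-0.3,0,0]])

```text
clock: 49.8
eef_pos: [0.6651, 0.027, 0.0774]
tool_rot: [0.046, 0.999, -0.0, -0.0]
ft_force: [0.4, 0.1, 0.3]
grip_width: 0.0001
grasp_force: 0.9
```

Run:
```python
from h import *
st(); print(bot.get_obs()["ft_force"]); go(*L(-.0215,.021),.077)
```

```text
lane [-0.0352  0.0195] z 0.0774 w 0.0001 t 49.8
[0.37652683 0.12714682 0.25450236]
tool mm [ -1.5 -13.7   0.4] units [-0.08 -0.69  0.02] phi 174.78
```

apply_moves(commands=[[-0.04,-0.2,0,0],[-0.04,-0.2,0,0],[0,-0.2,0,0],[0,-0.15,0,0],[0,0,0,0]])

```text
clock: 50.22
eef_pos: [0.6657, 0.0137, 0.0774]
tool_rot: [0.045, 0.999, 0.001, 0.0]
ft_force: [0.0, 4.5, 1.1]
grip_width: 0.0
grasp_force: 2.5
```

apply_moves(commands=[[0,-0.1,0,0],[0,-0.1,0,0],[0,0,0,0],[0,0,0,0],[0,0,0,0]])

```text
clock: 50.63
eef_pos: [0.6656, 0.0133, 0.0775]
tool_rot: [0.044, 0.999, 0.004, 0.0]
ft_force: [1.4, 12.7, 0.1]
grip_width: 0.0001
grasp_force: 6.3
```

Run:
```python
from h import *
st(); print(bot.get_obs()["ft_force"])
```

```text
lane [-0.0215  0.0211] z 0.0775 w 0.0001 t 50.6333
[ 1.43457053 12.72825622  0.11752219]
```

apply_moves(commands=[[0,-0.15,0,0],[0,-0.1,0,0],[0,0,0,0],[0,0,0,0],[0,0,0,0]])

```text
clock: 51.05
eef_pos: [0.6655, 0.0128, 0.0776]
tool_rot: [0.042, 0.999, 0.008, 0.0]
ft_force: [3.0, 21.3, 1.0]
grip_width: -0.0
grasp_force: 11.3
```

apply_moves(commands=[[0,0.3,0,0],[0,0.5,0,0],[0,0.8,0,0],[0,0.8,-0.8,0],[0,0,-0.9,0]])

```text
clock: 51.47
eef_pos: [0.6675, 0.0545, 0.1093]
tool_rot: [0.044, 0.999, -0.0, -0.003]
ft_force: [0.4, 0.2, -0.5]
grip_width: 0.0004
grasp_force: 0.0
```

apply_moves(commands=[[0.8,0,-0.9,0],[0.8,0,-0.9,0],[0.8,0,-0.9,0],[0.8,0,-0.9,0],[0.8,0,0,0]], claw=0)

```text
clock: 51.88
eef_pos: [0.5908, 0.0591, 0.1874]
tool_rot: [0.046, 0.999, 0.0, 0.003]
ft_force: [1.0, 0.5, 0.9]
grip_width: 0.0605
grasp_force: 0.0
```

apply_moves(commands=[[0,0,0,0],[0,0,0,0],[0,0,0,0],[0,0,0,0],[0,0,0,0]])

```text
clock: 52.3
eef_pos: [0.5899, 0.0589, 0.1824]
tool_rot: [0.045, 0.999, -0.0, -0.001]
ft_force: [1.3, -1.3, 0.6]
grip_width: 0.0854
grasp_force: 0.0
```

Run:
```python
from h import *
st(); c=snap("wrist","w7")
for n,X in [("pin",[*L(0,.021),.085]),("hinge",[*L(0,-.045),.048]),("nose",[*L(0,.051),.042])]: print(n,proj(c,X))
```

```text
lane [-0.0601 -0.0583] z 0.1824 w 0.0854 t 52.3
pin [221.25426691 382.35778231]
hinge [228.45063653 255.73800761]
nose [238.31856648 384.00638822]
```

View pics/w7.png

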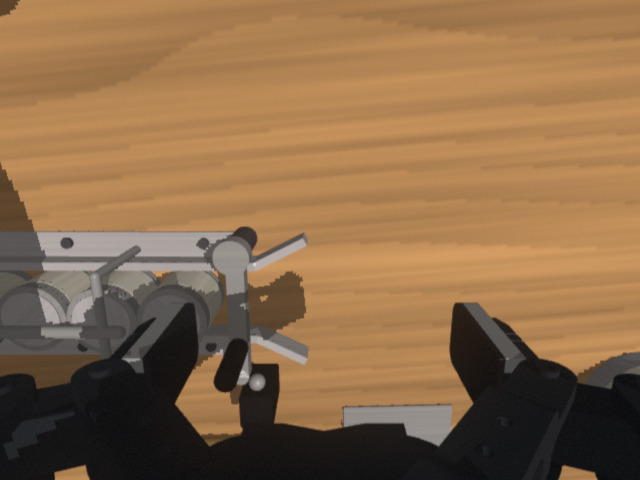

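The bar now runs from the hinge (231,255) to the nose (243,380) beside the ball (257,381), and the tool stalled at the predicted shut position. I'll check the bar angle numerically and compute the scanner's position.

Run:
```python
from h import *
c=load("w7"); g=cv2.cvtColor(c["image"],cv2.COLOR_BGR2GRAY)
pts=[]
for v in range(285,330,5):
    r=g[v,215:262].astype(int); print(v,r[5:45:2].tolist())
s=load("ws"); Q=lambda x,y,z: cast(s,110+x/3,130+y/3,z)[:2].round(4)
print("grip end",Q(742,270,.052)); go(.4454,-.2474,.18)
```

```text
285 [67, 72, 77, 128, 142, 143, 143, 143, 144, 143, 144, 143, 113, 90, 80, 110, 117, 146, 147, 145]
290 [71, 67, 74, 109, 142, 142, 143, 143, 144, 142, 142, 142, 117, 75, 73, 74, 75, 73, 74, 74]
295 [86, 69, 70, 84, 86, 80, 80, 76, 76, 77, 76, 75, 72, 61, 69, 72, 74, 75, 73, 75]
300 [84, 71, 74, 74, 76, 74, 74, 74, 75, 76, 74, 75, 73, 62, 75, 77, 76, 77, 76, 78]
305 [75, 77, 78, 77, 75, 75, 74, 74, 73, 74, 128, 138, 137, 89, 85, 78, 77, 78, 78, 77]
310 [77, 77, 75, 74, 71, 74, 73, 74, 73, 74, 75, 73, 77, 62, 83, 75, 76, 75, 76, 74]
315 [73, 73, 74, 72, 74, 72, 73, 74, 73, 73, 72, 74, 74, 61, 63, 74, 74, 74, 72, 75]
320 [73, 75, 72, 72, 75, 72, 73, 73, 73, 72, 73, 72, 73, 64, 61, 73, 75, 74, 74, 75]
325 [69, 71, 70, 73, 72, 72, 72, 73, 72, 73, 74, 72, 74, 65, 60, 70, 72, 69, 72, 72]
grip end [ 0.4514 -0.1574]
tool mm [ 116.  -318.1    2.7] units [  5.8  -15.91   0.13] phi 174.79
```

apply_moves(commands=[[0,0,0,0.113],[0,0,0,0.113],[0,0,0,0.113],[0,0,0,0.113],[0,0,0,0.113]])

```text
clock: 52.77
eef_pos: [0.5898, 0.0589, 0.1827]
tool_rot: [0.337, 0.941, -0.0, -0.0]
ft_force: [-0.2, -0.4, 0.2]
grip_width: 0.0859
grasp_force: 0.0
```

apply_moves(commands=[[0,0,0,0.113],[0,0,0,0.113],[0,0,0,0.113],[0,0,0,0.113],[0,0,0,0.113]])

```text
clock: 53.18
eef_pos: [0.5898, 0.0589, 0.1827]
tool_rot: [0.597, 0.802, -0.0, -0.0]
ft_force: [0.8, -1.1, 0.5]
grip_width: 0.0852
grasp_force: 0.0
```

apply_moves(commands=[[0,0,0,0.113],[0,0,0,0.113],[0,0,0,0.113],[0,0,0,0.11],[0,0,0,0]])

```text
clock: 53.6
eef_pos: [0.5897, 0.0589, 0.1827]
tool_rot: [0.766, 0.642, -0.0, -0.0]
ft_force: [1.1, -0.4, -0.8]
grip_width: 0.0847
grasp_force: 0.0
```

Run:
```python
from h import *
st(); go(.4454,-.2474,.18)
```

```text
lane [-0.0601 -0.0585] z 0.1827 w 0.0847 t 53.6
tool mm [-326.8  -88.6    2.9] units [-16.34  -4.43   0.14] phi 79.95
```

apply_moves(commands=[[-0.96,-0.26,0,0],[-0.96,-0.26,0,0],[-0.96,-0.26,0,0],[-0.96,-0.26,0,0],[-0.96,-0.26,0,0]])

```text
clock: 54.02
eef_pos: [0.5471, -0.0318, 0.183]
tool_rot: [0.765, 0.645, -0.0, -0.0]
ft_force: [-0.4, 0.1, 0.1]
grip_width: 0.0852
grasp_force: 0.0
```

apply_moves(commands=[[-0.96,-0.26,0,0],[-0.96,-0.26,0,0],[-0.96,-0.26,0,0],[-0.96,-0.26,0,0],[-0.96,-0.26,0,0]])

```text
clock: 54.43
eef_pos: [0.5049, -0.1221, 0.1831]
tool_rot: [0.765, 0.644, -0.0, -0.0]
ft_force: [0.0, 0.1, 0.2]
grip_width: 0.0853
grasp_force: 0.0
```

apply_moves(commands=[[-0.96,-0.26,0,0],[-0.96,-0.26,0,0],[-0.96,-0.26,0,0],[-0.96,-0.26,0,0],[-0.96,-0.26,0,0]])

```text
clock: 54.85
eef_pos: [0.4627, -0.2122, 0.1831]
tool_rot: [0.765, 0.644, -0.0, -0.0]
ft_force: [-0.0, 1.0, 0.4]
grip_width: 0.0853
grasp_force: 0.0
```

apply_moves(commands=[[-0.96,-0.26,0,0],[-0.96,-0.26,0,0],[0,0,0,0],[0,0,0,0],[0,0,0,0]])

```text
clock: 55.27
eef_pos: [0.4463, -0.247, 0.1831]
tool_rot: [0.765, 0.644, 0.0, -0.0]
ft_force: [0.2, 0.6, 0.4]
grip_width: 0.0856
grasp_force: 0.0
```

Run:
```python
from h import *
c=load("w7"); print("bar edge", lane(cast(c,244,285,.042)),lane(cast(c,245.7,325,.042)))
c=snap("wrist","w8"); cv2.imwrite("pics/w8c.png",cv2.resize(c["image"][120:420,100:540],None,fx=1.8,fy=1.8)); go(.4454,-.2474,.08)
xs=np.array([.9854,-.170]); ys=np.array([.170,.9854]); S=lambda x,y: xs*(x+.472)+ys*(y-.178)
for n,p in [("trig end",(.034,.022,.06)),("gripback",(-.016,.01,.052)),("squeeze",(.009,.01,.052)),("gripend",(-.002,.1,.067)),("headcorner",(.065,-.027,.076))]: print(n,proj(c,[*S(p[0],p[1]),p[2]]).round(1))
```

```text
bar edge [-0.0076 -0.023 ] [-0.0074  0.0057]
tool mm [ -0.8  -0.9 103.2] units [-0.04 -0.05  5.16] phi 80.16
trig end [364.9 220.1]
gripback [281.7 236.4]
squeeze [322.5 236.4]
gripend [301.   77.6]
headcorner [418.7 308.3]
```

View pics/w8c.png

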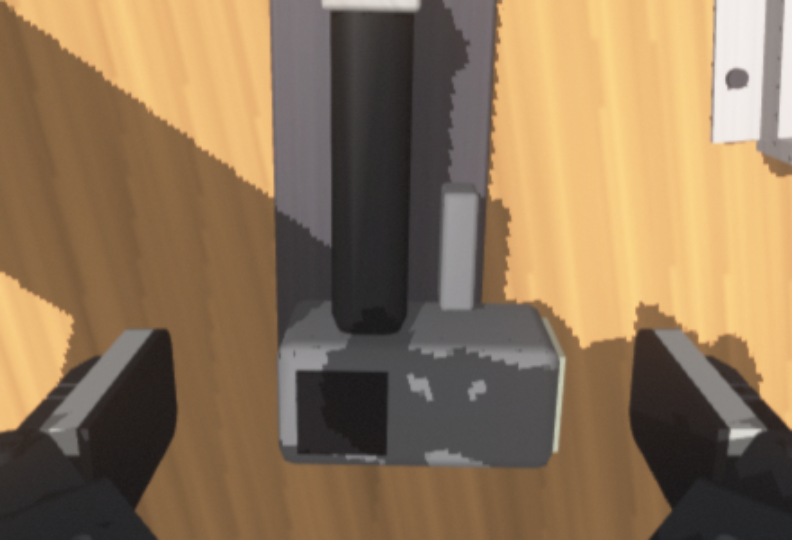

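The bar edge reads parallel to the lane mouth line (within 0.01 rad), so the keeper is home. In the wrist view, the trigger's outer edge is at (365,226) and the grip's back at (284,~240), both matching my prediction. I'm lowering the tool over the squeeze point.

apply_moves(commands=[[-0.04,-0.05,0.6,0],[0,0,0.8,0],[0,0,0.9,0],[0,0,0.9,0],[0,0,0.9,0]])

```text
clock: 55.73
eef_pos: [0.4457, -0.2469, 0.1007]
tool_rot: [0.765, 0.644, 0.0, 0.0]
ft_force: [-0.1, -0.1, 0.1]
grip_width: 0.0856
grasp_force: 0.0
```

apply_moves(commands=[[0,0,0.8,0],[0,0,0.8,0],[0,0,0.7,0],[0,0,0,0],[0,0,0,0]])

```text
clock: 56.15
eef_pos: [0.4449, -0.2467, 0.0547]
tool_rot: [0.765, 0.644, -0.0, -0.001]
ft_force: [-0.0, -0.2, 0.2]
grip_width: 0.0854
grasp_force: 0.0
```

Run:
```python
from h import *
st(); go(.4454,-.2474,.055); print(bot.get_obs()["ft_force"])
```

```text
lane [ 0.2574 -0.1751] z 0.0547 w 0.0854 t 56.15
tool mm [-0.6  0.6 -0.3] units [-0.03  0.03 -0.01] phi 80.18
[-0.03368219 -0.22650474  0.15421766]
```

apply_moves(commands=[[0,0,0,0],[0,0,0,0],[0,0,0,0],[0,0,0,0],[0,0,0,0]], claw=1)

```text
clock: 56.57
eef_pos: [0.4423, -0.2465, 0.0566]
tool_rot: [0.765, 0.644, -0.001, -0.002]
ft_force: [-10.6, 4.6, 14.1]
grip_width: 0.039
grasp_force: 58.2
```

apply_moves(commands=[[0,0,0,0],[0,0,0,0],[0,0,0,0],[0,0,0,0],[0,0,0,0]])

```text
clock: 56.98
eef_pos: [0.4423, -0.2465, 0.0566]
tool_rot: [0.765, 0.644, -0.001, -0.002]
ft_force: [-10.1, 4.1, 14.0]
grip_width: 0.0392
grasp_force: 58.1
```

apply_moves(commands=[[0,0,0,0],[0,0,0,0],[0,0,0,0],[0,0,0,0],[0,0,0,0]], claw=0)

```text
clock: 57.4
eef_pos: [0.4449, -0.2478, 0.0551]
tool_rot: [0.766, 0.643, -0.0, -0.0]
ft_force: [0.6, -0.1, 0.3]
grip_width: 0.0858
grasp_force: 0.0
```

Trigger went fully home (39 mm at 58 N), was held and released. Retreat and make a final check.

apply_moves(commands=[[0,0,-0.6,0],[0,0,-0.8,0],[0,0,-0.9,0],[0,0,-0.9,0],[0,0,-0.9,0]])

```text
clock: 57.82
eef_pos: [0.4447, -0.2477, 0.1377]
tool_rot: [0.766, 0.643, -0.0, -0.001]
ft_force: [0.1, -0.3, -0.0]
grip_width: 0.0853
grasp_force: 0.0
```

apply_moves(commands=[[0,0,-0.9,0],[0,0,-0.9,0],[0,0,-0.9,0],[0,-0.5,0,0],[0,-0.9,0,0]])

```text
clock: 58.23
eef_pos: [0.4188, -0.2436, 0.192]
tool_rot: [0.765, 0.644, 0.001, 0.002]
ft_force: [0.0, -0.2, 0.8]
grip_width: 0.0855
grasp_force: 0.0
```

apply_moves(commands=[[0,-0.9,0,0],[0,-0.9,0,0],[0,-0.9,0,0],[0,-0.5,0,0],[0,0,0,0]])

```text
clock: 58.65
eef_pos: [0.3519, -0.2311, 0.1905]
tool_rot: [0.766, 0.643, -0.0, -0.001]
ft_force: [-0.4, 0.7, 1.1]
grip_width: 0.0855
grasp_force: 0.0
```

Run:
```python
from h import *
a=snap("top","t9"); b=snap("scene","s9")
x=cv2.resize(a["image"][150:345,195:525],None,fx=2.1,fy=2.1,interpolation=cv2.INTER_CUBIC)
y=cv2.resize(b["image"][150:280,180:400],None,fx=1.45,fy=1.45,interpolation=cv2.INTER_CUBIC)
o=np.zeros((600,700,3),np.uint8); o[:x.shape[0],:x.shape[1]]=x; o[411:411+y.shape[0],:y.shape[1]]=y
cv2.imwrite("pics/f9.png",o)
```

```text
(no output)
```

View pics/f9.png

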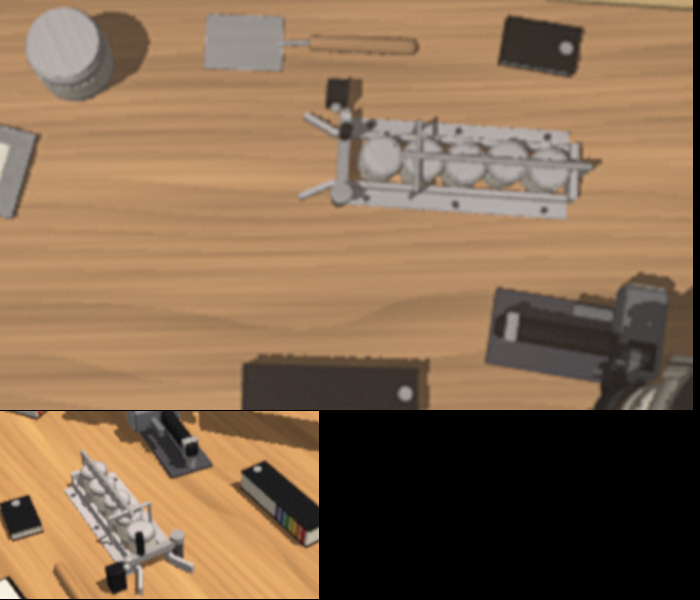

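The final picture shows all five tins upright in the lane, from (380,157) to (548,165). The bar is shut across the mouth at x≈345 and the bystanders are unmoved.

```bash
python3 -c "
from workcell import bot
print(bot.job_done())"
```

```text
the job is handed in; nothing more can be done
None
```

All five tins are upright in single file in the lane, the keeper bar is shut in its catch, and the scanner trigger was squeezed fully home, held for about half a second and released; the job is handed in (no verdict was returned).

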